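# Weigh two sample holders by hand and present the iron one in the electromagnet gap

## Robot

A 6-joint arm with a two-finger parallel gripper is mounted at the origin on the work surface. World frame = base frame: x ahead of the robot, y to its left, z up, the work surface at z = 0. Lengths are in mm, angles in rad, forces in N, time in s.
With the tool pointing down it reaches from about 325 to 775 mm from the base axis. Payload 9.3 kg.
Tool frame: the origin (TCP) lies between the finger pads; the fingertips stand bot.tip_reach ahead of it and the grasp point (between the pads) lies 5 mm behind it (bot.tip_reach is the distance from the TCP to the fingertips, in mm); x points along the fingers, y is the direction in which the jaws open and shut, and the axes are right-handed (so a half turn about x gives the same grasp; the last joint's range is limited). The gripper opens to 85 mm and grips with 20 to 120 N. Pads are 22 mm wide; open, the fingers measure 114 mm over their backs; the gripper's body (76 mm by 85 mm) begins 54 mm behind the grasp point. The pads swing forward as they close: fully open they stand 13 mm farther back than shut.
Start: joints at [-1.442, 0.259, 0.021, 1.334, 0, 1.418], TCP at [152.94, -528.305, 245.279] pointing down, gripper open.
Joint ranges: [-3.04, 3.04], [-0.91, 1.82], [-1.04, 1.36], [-1.92, 1.95], [-1.52, 1.45], [-3.14, 3.14]. Speed limits (rad/s): [2.22, 2.22, 2.79, 3.14, 3.14, 3.14].

## Interface

Orientations are given as a rotation vector (axis times angle).
In Python, from plant import bot, cams, workorder, spotter gives the robot as it stands. The module is installed in compiled form; this text tells all that it offers.
- The arm moves only by the shell command python3 -m jog 'ROWS' [FORCE]. ROWS is a JSON object of lists of equal length, an entry for each row: "grip": the opening, from 0 (shut) to 1 (fully open); "translation": the shift along the tool's x, y, z in cm, a list of three; "twist": the turn, a rotation vector about the tool's x, y, z in degrees, a list of three. In form: {"grip": [grip, ...], "translation": [[tx, ty, tz], ...], "twist": [[ax, ay, az], ...]}. A call has 1 to 5 rows; each row shifts and turns the commanded pose from where the row before left it, along the tool's axes as they then stand; what a row does not reach is not made up. A row lasts 1/12 s, in which the tool goes at most 41.7 mm and 7.16 degrees, less where a joint would pass 70% of its speed; a pose out of reach is approached as far as the arm can. A call with a gripper value outside its range is refused whole. The fingers move at their own pace and stop on an object; FORCE is the grip in N (left out, the last holds). Time passes only in rows, so rows that do not move let the fingers close. It gives the time, the measured TCP pose, the force and the opening at its end, in the units of the state.
- bot.get_obs(): the state, without advancing time (a new reading comes with each control period).
- cams.snapshot(name): name is "side" or "top"; returns the picture (384x512x3 uint8, red, green, blue); there is no depth.
- cams.camera_info(name): a dict with "camera_matrix" (3x3 intrinsics, pixels), "extrinsics" (4x4, takes a point from world to camera coordinates). Camera axes: x right, y down, z forward; pixel columns grow to the right and rows downward; lengths in mm; the calibration is good to about 2 mm. A picture is of the moment at which its call begins. camera_info takes no time and is no camera call.
- workorder.finish_job(): hands the job in, once; it reports no verdict.
Trained networks look in the newest picture that a camera, given by its name, has taken for a name from the list of things; names that differ only in an ending like _2 or _b are one class to them, and where a whole thing is asked for, a point or a joint stands for the part that bears it (a point fixed in the world has none). Each returns a list of dicts, best first, with "confidence" (0 to 1); they miss things now and then, are a little off and sometimes report something else, mostly with a low value. They report only what shows in the picture. A call takes as long as a camera call. They do not tell look-alikes from the thing itself.
- spotter.regions_of(camera, thing): "pixels" (384x512 bool, what is visible of it).
- spotter.spot_point(camera, thing): "position" ([x, y, z] in mm, in world coordinates, good to about 4 mm: a listed point, or the origin of a listed thing).
The state is a dict: "clock": time; "q": joint angles; "dq": joint speeds; "effort": joint torques, N m; "tool_pos": TCP position; "eef_rot": TCP orientation; "ft_force": force on the tool from outside, world axes, zero at the start; "wrist_torque": the same for the moment, N m; "gripper_width": opening from 0.0 (shut) to 1.0 (fully open).
Only numpy, scipy, OpenCV 4.12 (cv2) and the standard library are available. Lean on these libraries where they do the work, as an engineer would, in place of code of your own. Each camera call takes 0.05 s, during which the arm holds its last target.

## Task

Open the electromagnet's gap by sliding its movable pole piece back against its stop, and leave it there. Then lift the two sample holders clear of their tray, one after the other, to feel which is the heavier (it holds the iron sample); leave the lighter standing upright on the tray, and finish while holding the heavier one upright in the middle of the gap, its engraved ring level with the centres of the pole faces and touching neither pole. Do not let go of it at the end, do not knock a holder over, and leave the other things on the bench where they are.

Things in the scene. Friction and masses are not known exactly. Their poses are not given: they have to be found in the camera images.
- magnet: fixed, switched-off electromagnet, 310 mm (y) x 130 mm (x): grey iron U-core, two upright copper coils (108 mm wide, 85 mm either side of the middle, tops 135 mm high), on top two pole blocks 44 mm wide and 90 mm long, 145 to 185 mm high (screws to 190), with steel cones facing along y. Origin: on the bench under the middle of the opened gap; y runs from the fixed to the movable pole
- pole_slide (a joint): slide of the movable pole, m: 0 = nearly shut (12 mm between pole faces), 0.048 = back against its stop, an upright plate at the end of its bed (60 mm gap); grows along the magnet's +y. Starts at 0 to 0.015, stays where it is left, takes 4 to 6 N to slide
- pole_knob (a point): middle of the fixed knurled steel knob on top of the movable pole, to grip or push it by: 26 mm wide, 24 mm high (this point is half way up), on a 14 mm stem; 215 mm above the bench, 30 mm above the pole block, 65 mm behind the pole face. Moves with the pole; axes as the magnet's
- gap (a point): middle of the opened 60 mm gap, on the pole axis, 165 mm above the bench, 30 mm from the fixed pole's face and, once the movable pole is at its stop, from that one too. Pole faces are 28 mm across. Fixed to the magnet, axes as the magnet's
- tray: flat stainless-steel tray, fixed on the bench, 150 mm (x) by 220 mm (y), floor 4 mm above the bench, rim 14 mm high and 4 mm thick. Origin: centre of its underside. The two holders stand on it about 110 mm apart along its y
- holder_a: closed sample holder, looks the same as holder_b: aluminium can 36 mm wide with a black screw cap of that width (from 62 mm up), 90 mm tall, upright on the tray; dark engraved ring 32 mm above the underside. Origin: centre of underside, z up. One holder has an iron sample (280 to 380 g in all), the other a plastic blank (120 to 140 g); which is which varies, whatever its name or place
- holder_b: closed sample holder, looks the same as holder_a: aluminium can 36 mm wide with a black screw cap of that width (from 62 mm up), 90 mm tall, upright on the tray; dark engraved ring 32 mm above the underside. Origin: centre of underside, z up. One holder has an iron sample (280 to 380 g in all), the other a plastic blank (120 to 140 g); which is which varies, whatever its name or place
- vial_1: small glass vial with a black cap, 22 mm in diameter and 48 mm tall, standing on the tray; not to be disturbed. Origin: centre of its underside
- vial_2: another such vial, standing on the bench beside the tray; not to be disturbed
- vial_3: a third such vial, standing on the bench beside the tray; not to be disturbed
- jar: glass jar with a white cap, 54 mm in diameter and 91 mm tall, on the bench behind the tray; not to be disturbed. Origin: centre of its underside
- flask: stoppered conical glass flask, 84 mm in diameter at the foot and 136 mm tall, on the bench between magnet and tray, towards the robot; not to be disturbed. Origin: centre of its underside
- steel_block: steel block 40 x 80 x 25 mm with a small white cup on it, 43 mm tall in all, on the bench behind the magnet; not to be disturbed. Origin: centre of its underside
- hex_key: L-shaped hex key, 6 mm thick and 90 mm long, lying on the bench in front of the magnet; not to be disturbed
- pipette: white hand pipette, about 220 mm long and 24 mm high, lying at the back of the bench; not to be disturbed
There are look-alikes about, which are no part of the job. Leave any purple or red look-alike of the holder_a alone. What is shaped like the holder_b but blue is not meant.

How it is judged:
By the outcome, as a careful person would: the job done as asked, in the order asked, and still so for the second after the job is handed in, while the arm keeps its last pose, push and grip.
It also fails if it takes over 72 s, if anything falls off the work surface, if the arm or the gripper's body presses on something with over 40 N, if the wrist force passes 120 N, or if a joint passes its speed limit or range.

## Working session

There is one attempt and no reset: what is moved stays moved. The work goes in short steps, Python scripts to look and compute and a shell command to move; the robot and the scene stay as the last step left them, time stands still between calls to the robot, and variables do not carry over. Pictures are saved under pics/ and viewed, and the job is handed in when it is done.

```bash
mkdir -p pics; ls
python3 - <<'E'
from plant import bot,cams
import cv2,numpy as np
o=bot.get_obs()
for k,v in o.items(): print(k,np.round(v,3))
print(bot.tip_reach)
for n in("side","top"):
    im=cams.snapshot(n); cv2.imwrite(f"pics/{n}0.png",cv2.resize(im[:,:,::-1],(800,600),interpolation=cv2.INTER_CUBIC))
    i=cams.camera_info(n); print(n,np.round(i["camera_matrix"],1).tolist(),np.round(i["extrinsics"],3).tolist())
E
```

```text
pics
clock 0.0
q [-1.442  0.259  0.021  1.334 -0.     1.418]
dq [ 0.002 -0.001 -0.001  0.001  0.     0.001]
effort [ 1.0000e-03 -5.5563e+01  3.4453e+01  1.4000e-02 -0.0000e+00 -0.0000e+00]
tool_pos [ 152.896 -528.029  244.661]
eef_rot [ 2.071  0.295 -2.071]
ft_force [0.411 0.837 0.348]
wrist_torque [0.011 0.029 0.056]
gripper_width 1.002
14.0
side [[355.5, 0.0, 252.5], [0.0, 355.5, 195.6], [0.0, 0.0, 1.0]] [[-0.854, -0.52, -0.001, 515.416], [-0.336, 0.554, -0.761, 331.294], [0.396, -0.65, -0.648, 580.826], [0.0, 0.0, 0.0, 1.0]]
top [[378.7, 0.0, 257.4], [0.0, 378.7, 194.4], [0.0, 0.0, 1.0]] [[-0.022, -1.0, 0.005, 5.207], [-0.993, 0.022, -0.112, 614.899], [0.112, -0.007, -0.994, 882.329], [0.0, 0.0, 0.0, 1.0]]
```

View pics/side0.png

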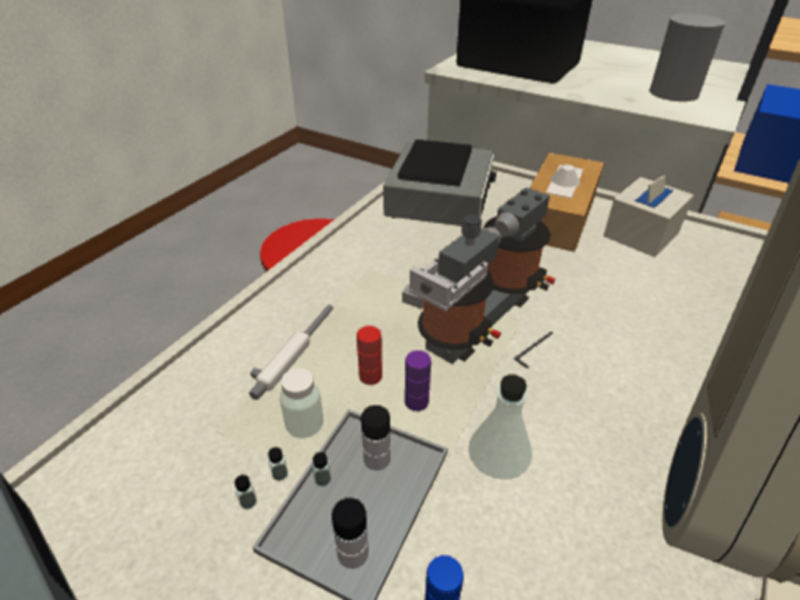

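View pics/top0.png

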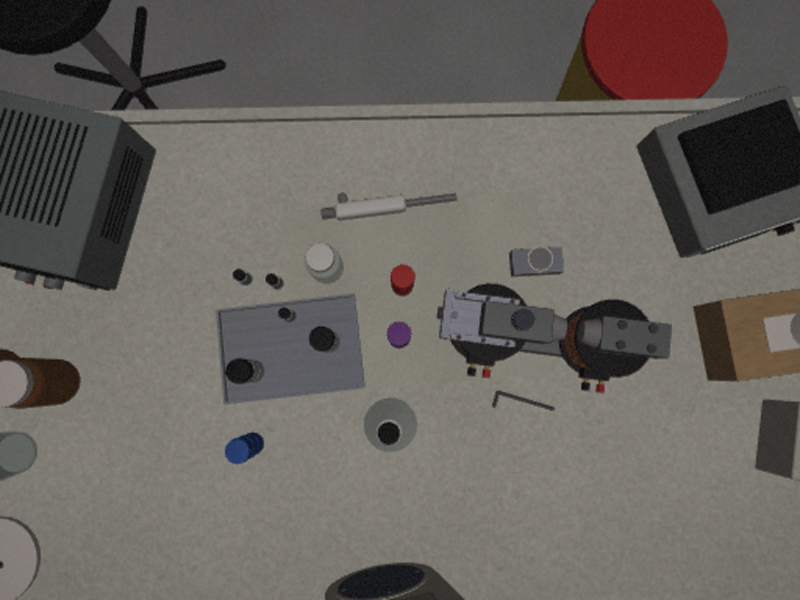

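```bash
cat > h.py <<'E'
import numpy as np
from plant import bot,cams,spotter,workorder
from scipy.spatial.transform import Rotation as R
import cv2
def cam(n):
    i=cams.camera_info(n); return np.array(i["camera_matrix"]),np.array(i["extrinsics"])
def proj(n,p):
    K,T=cam(n); c=T[:3,:3]@np.array(p,float)+T[:3,3]; u=K@c; return u[:2]/u[2]
def ray(n,uv,z):
    K,T=cam(n); d=T[:3,:3].T@np.linalg.solve(K,[uv[0],uv[1],1]); o=-T[:3,:3].T@T[:3,3]
    return o+d*(z-o[2])/d[2]
def tri(uva,uvb):
    A=[];
    for n,uv in(("side",uva),("top",uvb)):
        K,T=cam(n);P=K@T[:3]
        A+=[uv[0]*P[2]-P[0],uv[1]*P[2]-P[1]]
    A=np.array(A); return np.linalg.lstsq(A[:,:3],-A[:,3],rcond=None)[0]
E
python3 - <<'E'
from h import *
for n in("side","top"):
  for t in("holder_a","pole_knob","gap","magnet","tray","flask","jar","vial_1"):
    print(n,t,[(np.round(d["position"],1).tolist(),round(d["confidence"],2)) for d in spotter.spot_point(n,t)])
print(bot.get_obs()["clock"])
E
```

```text
side holder_a [([565.2, -0.9, -2.7], 0.87), ([562.7, 112.7, 4.7], 0.81), ([649.8, -9.2, 3.0], 0.72), ([683.0, 114.3, 1.2], 0.67), ([515.5, 228.2, 6.0], 0.56)]
side pole_knob [([572.6, -152.1, 216.8], 0.78)]
side gap [([567.4, -216.1, 167.0], 0.65)]
side magnet [([563.9, -212.2, 5.2], 0.95)]
side tray [([553.3, 170.9, -1.9], 0.95)]
side flask [([433.5, 20.8, 1.5], 0.72)]
side jar [([680.9, 114.7, 2.1], 0.89)]
side vial_1 [([656.4, 193.8, 2.7], 0.72), ([604.8, 169.9, 5.2], 0.68), ([662.4, 244.9, -0.1], 0.63)]
top holder_a [([566.8, 1.4, -0.5], 0.76), ([518.3, 231.4, 3.7], 0.74), ([653.8, -7.8, -1.9], 0.73), ([404.1, 227.1, 1.8], 0.73), ([565.0, 110.9, 5.6], 0.47)]
top pole_knob [([574.8, -153.0, 213.2], 0.67)]
top gap [([565.3, -215.0, 166.3], 0.94)]
top magnet [([563.3, -212.3, -0.7], 0.72)]
top tray [([549.4, 172.4, -0.6], 0.94), ([658.0, 193.3, 1.9], 0.46)]
top flask [([680.8, -216.5, 0.4], 0.59), ([428.8, 19.7, -2.5], 0.58)]
top jar [([679.9, 113.8, -0.2], 0.74), ([429.3, 19.0, 0.2], 0.73), ([660.1, 193.9, 1.9], 0.21)]
top vial_1 [([661.1, 192.5, -2.1], 0.64), ([666.7, 244.8, 2.7], 0.57), ([607.2, 175.8, 7.6], 0.39)]
0.9
```

Run:
```python
from h import *
o=bot.get_obs(); print(np.round(R.from_rotvec(o["eef_rot"]).as_matrix(),3))
for n,c in(("side",(250,110,370,240)),("top",(270,170,440,260)),("top",(130,180,300,300)),("side",(150,240,300,384))):
    im=cams.snapshot(n); x0,y0,x1,y1=c; s=min(800//(x1-x0),600//(y1-y0))
    cv2.imwrite(f"pics/c_{n}_{x0}.png",cv2.resize(im[y0:y1,x0:x1,::-1],None,fx=s,fy=s,interpolation=cv2.INTER_CUBIC)); print(n,c,s)
```

```text
[[-0.     0.278 -0.961]
 [ 0.    -0.961 -0.278]
 [-1.    -0.    -0.   ]]
side (250, 110, 370, 240) 4
top (270, 170, 440, 260) 4
top (130, 180, 300, 300) 4
side (150, 240, 300, 384) 4
```

View pics/c_side_250.png

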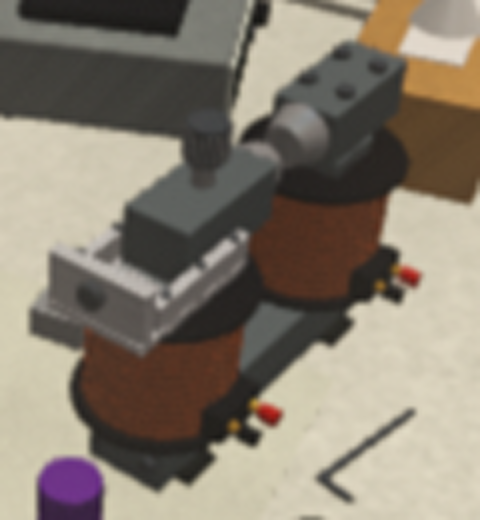

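View pics/c_top_270.png

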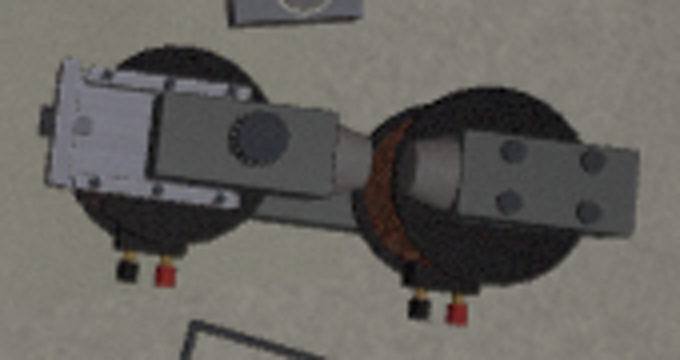

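View pics/c_top_130.png

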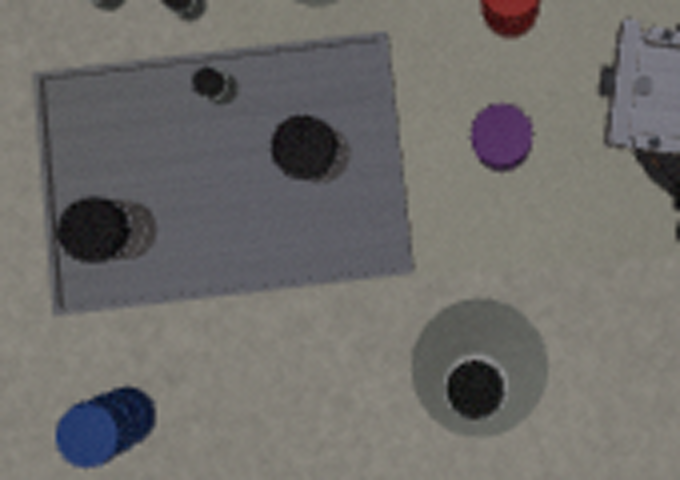

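View pics/c_side_150.png

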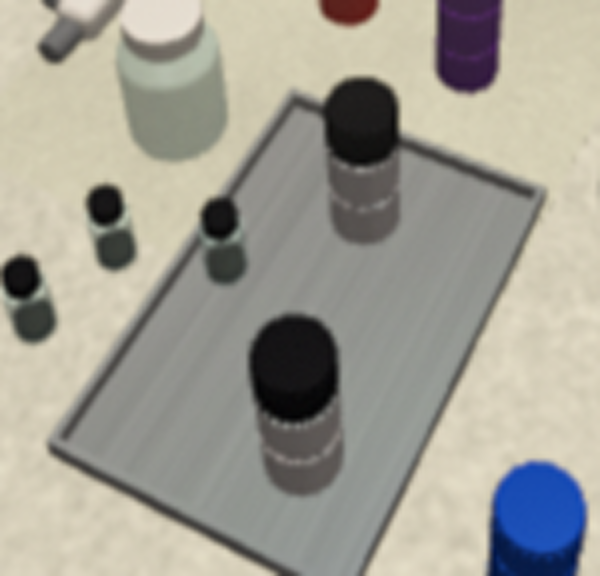

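Run:
```python
from h import *
def px(x0,y0,X,Y,s=4): return np.array([x0+(X+.5)/s-.5,y0+(Y+.5)/s-.5])
T=lambda X,Y,z:ray("top",px(270,170,X,Y),z)
print("knob top",T(259,138,227))
for n,c in(("mov",[(165,92),(338,110),(333,196),(153,180)]),("fix",[(465,131),(640,150),(633,236),(460,210)])):
    P=np.array([T(*q,185)[:2] for q in c]); print(n,np.round(P,1).tolist()); 
    print(" far/near mid",(P[0]+P[3])/2,(P[1]+P[2])/2, [np.degrees(np.arctan2(*(a-b))) for a,b in((P[0],P[1]),(P[3],P[2]))])
for n,t,s,z in(("A",(304,147),(362,104),94),("B",(93,230),(293,346),94)):
    print(n,ray("top",px(130,180,*t),94),ray("side",px(150,240,*s),94),tri(px(150,240,*s),px(130,180,*t)))
print("blue",ray("top",px(130,180,88,435),90)," purple",ray("top",px(130,180,502,135),90))
print("knob side",tri(px(250,110,210,122),px(270,170,259,138)))
# region based: mask centroid compare not needed
for k in range(2):
  for n in("side","top"):
    cams.snapshot(n)
    for t in("pole_knob","gap","magnet","holder_a"):
        print(n,t,[(np.round(d["position"],1).tolist(),round(d["confidence"],2)) for d in spotter.spot_point(n,t)])
```

```text
knob top [ 571.1973212  -153.39730215  227.        ]
mov [[599.1, -115.7], [588.0, -202.9], [544.6, -198.1], [554.7, -108.0]]
 far/near mid [ 576.85707677 -111.82855924] [ 566.29328285 -200.49285099] [np.float64(7.244866862656022), np.float64(6.358148671672064)]
fix [[575.9, -266.5], [564.3, -354.4], [521.2, -347.7], [536.2, -261.6]]
 far/near mid [ 556.03976583 -264.05353714] [ 542.78880209 -351.00602862] [np.float64(7.501836745688992), np.float64(9.84436446796999)]
A [560.9459049  109.41264472  94.        ] [562.86434756 111.21661524  94.        ] [562.05489038 110.07875639  93.01909529]
B [517.24633676 227.4011512   94.        ] [520.06927368 229.14674336  94.        ] [518.61092623 228.26710438  93.53970628]
blue [404.76079743 230.28338855  90.        ]  purple [565.4712601   -1.95847286  90.        ]
knob side [ 571.59084353 -153.29901738  226.77357301]
side pole_knob [([573.1, -153.0, 216.1], 0.78)]
side gap [([562.5, -214.0, 161.2], 0.71)]
side magnet [([562.7, -212.7, 2.7], 0.98)]
side holder_a [([559.9, 114.8, 1.8], 0.92), ([566.4, -2.5, -1.5], 0.81), ([514.1, 233.9, 6.8], 0
[... 409 characters left out ...]
 ([682.4, -216.4, 0.8], 0.15)]
side pole_knob [([572.8, -152.2, 213.4], 0.62), ([515.5, 230.0, 5.2], 0.24)]
side gap [([563.9, -214.9, 165.4], 0.64), ([515.4, 231.9, 2.7], 0.21)]
side magnet [([566.1, -213.5, 5.9], 0.84), ([680.6, -226.5, -1.6], 0.69)]
side holder_a [([516.5, 230.4, 6.6], 0.93), ([648.9, -8.4, 3.1], 0.82), ([564.6, -1.0, -2.9], 0.8), ([560.7, 110.3, 2.4], 0.68)]
top pole_knob [([570.8, -151.8, 211.8], 0.69)]
top gap [([565.3, -212.7, 166.1], 0.61)]
top magnet [([565.7, -209.8, -1.6], 0.8)]
top holder_a [([519.0, 233.8, 5.5], 0.82), ([404.2, 228.5, -0.6], 0.81), ([565.0, 1.6, 2.2], 0.69), ([559.1, 112.9, 6.1], 0.63), ([650.8, -5.1, 0.7], 0.63), ([572.2, -152.7, 211.6], 0.46)]
```

```bash
cat >> h.py <<'E'
YAW=np.radians(-7.0)
def to(target,yaw=None):
    """print cm deltas in tool axes from present TCP to world TCP target, and twist deg to ideal attitude"""
    o=bot.get_obs(); M=R.from_rotvec(o["eef_rot"]).as_matrix(); y=YAW if yaw is None else yaw
    X=np.array([np.cos(y),np.sin(y),0]); D=np.array([0,0,-1.]); G=np.c_[D,X,np.cross(D,X)]
    tw=R.from_matrix(M.T@G).as_rotvec(degrees=True)
    d=np.array(target)-o["tool_pos"]
    print("t",round(o["clock"],2),"pos",np.round(o["tool_pos"],1),"F",np.round(o["ft_force"],2),"w",round(float(o["gripper_width"]),3),"delta now-axes cm",np.round(M.T@d/10,2),"goal-axes cm",np.round(G.T@d/10,2),"twist",np.round(tw,2))
E
python3 -m jog '{"grip":[1,1,1,1,1],"translation":[[-1,0,0],[-1,0,0],[-1,0,0],[-1,0,0],[-1,0,0]],"twist":[[-7,0,0],[-7,0,0],[-7,0,0],[-7,0,0],[-7,0,0]]}' 40
python3 -m jog '{"grip":[1,1,1,1,1],"translation":[[0,0,0],[0,0,0],[0,0,0],[0,0,0],[0,0,0]],"twist":[[-7,0,0],[-7,0,0],[-7,0,0],[-7,0,0],[-3.9,0,0]]}'
python3 -c "
from h import *
to([572,-152.6,290])"
```

```text
clock: 2.52
tool_pos: [152.9, -528.2, 295.8]
eef_rot: [1.685, 0.813, -1.685]
ft_force: [-1.0, -0.2, -0.6]
gripper_width: 0.998
clock: 2.93
tool_pos: [152.9, -528.3, 295.3]
eef_rot: [1.293, 1.153, -1.293]
ft_force: [0.5, 0.5, -0.6]
gripper_width: 0.996
t 2.93 pos [ 152.9 -528.3  295.3] F [ 0.51  0.52 -0.56] w 0.996 delta now-axes cm [  0.53  37.34 -42.12] goal-axes cm [  0.53  37.02 -42.4 ] twist [0.43 0.   0.  ]
```

```bash
python3 -m jog '{"grip":[1,1,1,1,1],"translation":[[0,2.6,-3],[0,2.6,-3],[0,2.6,-3],[0,2.6,-3],[0,2.6,-3]],"twist":[[0,0,0],[0,0,0],[0,0,0],[0,0,0],[0,0,0]]}'
python3 -m jog '{"grip":[1,1,1,1,1],"translation":[[0,2.6,-3],[0,2.6,-3],[0,2.6,-3],[0,2.6,-3],[0,2.6,-3]],"twist":[[0,0,0],[0,0,0],[0,0,0],[0,0,0],[0,0,0]]}'
python3 -c "
from h import *
to([572,-152.6,290])"
```

```text
clock: 3.35
tool_pos: [301.1, -393.8, 295.4]
eef_rot: [1.298, 1.149, -1.298]
ft_force: [1.4, -0.8, -0.8]
gripper_width: 0.998
clock: 3.77
tool_pos: [448.5, -260.3, 295.5]
eef_rot: [1.298, 1.149, -1.298]
ft_force: [0.4, -1.2, 0.2]
gripper_width: 0.998
t 3.77 pos [ 448.5 -260.3  295.5] F [ 0.43 -1.17  0.18] w 0.998 delta now-axes cm [  0.55  10.95 -12.19] goal-axes cm [  0.55  10.94 -12.2 ] twist [ 0.04  0.02 -0.02]
```

```bash
python3 -m jog '{"grip":[1,1,1,1,1],"translation":[[0,2.7,-3],[0,2.7,-3],[0,2.7,-3],[0,2.8,-3.2],[0,0,0]],"twist":[[0,0,0],[0,0,0],[0,0,0],[0,0,0],[0,0,0]]}'
python3 - <<'E'
from h import *
to([572,-152.6,290])
for n,c in(("side",(220,30,420,180)),("top",(250,130,450,280))):
    im=cams.snapshot(n); x0,y0,x1,y1=c
    cv2.imwrite(f"pics/k1_{n}.png",cv2.resize(im[y0:y1,x0:x1,::-1],None,fx=4,fy=4,interpolation=cv2.INTER_CUBIC))
    print(n,proj(n,bot.get_obs()["tool_pos"]))
E
```

```text
clock: 4.18
tool_pos: [573.6, -150.0, 294.2]
eef_rot: [1.296, 1.153, -1.293]
ft_force: [-0.4, -0.7, 0.0]
gripper_width: 1.001
t 4.18 pos [ 573.6 -150.   294.2] F [-0.42 -0.66  0.01] w 1.001 delta now-axes cm [ 0.42 -0.12  0.27] goal-axes cm [ 0.42 -0.12  0.27] twist [ 0.32 -0.1  -0.01]
side [304.97557717 111.48897991]
top [342.39344959 201.10318127]
```

View pics/k1_side.png

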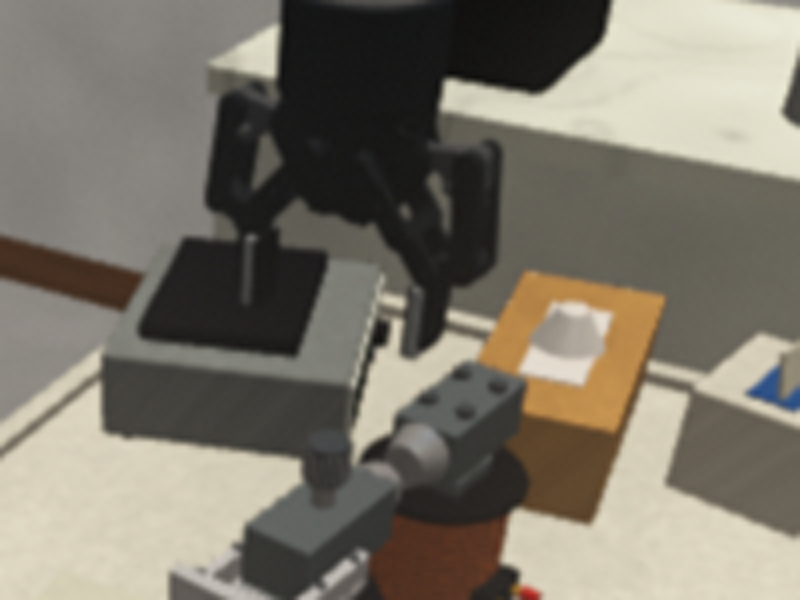

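```bash
python3 -m jog '{"grip":[1,1,1,1,1],"translation":[[2,-0.1,0.25],[2,0,0],[2,0,0],[2.2,0,0],[0,0,0]],"twist":[[0.3,0,0],[0,0,0],[0,0,0],[0,0,0],[0,0,0]]}'
python3 - <<'E'
from h import *
to([572,-152.6,212])
for n,c in(("side",(220,70,420,220)),("top",(250,130,450,280))):
    im=cams.snapshot(n); x0,y0,x1,y1=c
    cv2.imwrite(f"pics/k2_{n}.png",cv2.resize(im[y0:y1,x0:x1,::-1],None,fx=4,fy=4,interpolation=cv2.INTER_CUBIC))
E
```

```text
clock: 4.7
tool_pos: [566.1, -157.5, 209.7]
eef_rot: [1.302, 1.151, -1.306]
ft_force: [0.3, 0.4, -0.8]
gripper_width: 0.999
t 4.7 pos [ 566.1 -157.5  209.7] F [ 0.27  0.45 -0.83] w 0.999 delta now-axes cm [-0.23  0.52 -0.56] goal-axes cm [-0.23  0.53 -0.56] twist [-0.35 -0.08  0.32]
```

View pics/k2_side.png

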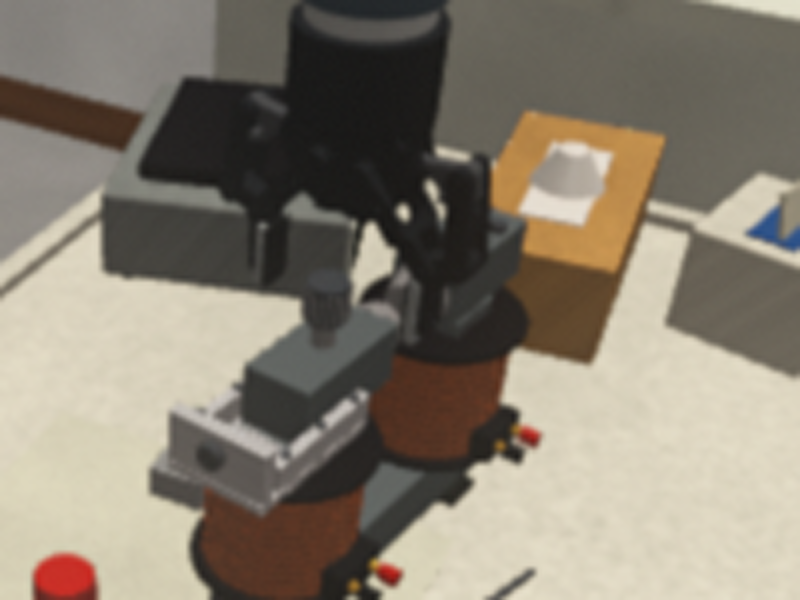

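```bash
python3 -m jog '{"grip":[1,1],"translation":[[0,0,0],[0,0,0]],"twist":[[0,0,0],[0,0,0]]}'
python3 -c "
from h import *
to([572.2,-152.6,212]); print(np.round(bot.get_obs()['dq'],3))"
```

```text
clock: 4.97
tool_pos: [568.7, -157.6, 215.0]
eef_rot: [1.303, 1.144, -1.301]
ft_force: [0.3, -0.1, -0.0]
gripper_width: 1.004
t 4.97 pos [ 568.7 -157.6  215. ] F [ 0.26 -0.06 -0.02] w 1.004 delta now-axes cm [ 0.3   0.28 -0.54] goal-axes cm [ 0.3   0.28 -0.54] twist [-0.29  0.04 -0.14]
[ 0.005  0.    -0.005 -0.006  0.001 -0.001]
```

```bash
python3 -m jog '{"grip":[1,1,1],"translation":[[0.3,0.3,-0.5],[0,0,0],[0,0,0]],"twist":[[-0.3,0,0],[0,0,0],[0,0,0]]}'
python3 -m jog '{"grip":[1],"translation":[[0,0,0]],"twist":[[0,0,0]]}'
python3 - <<'E'
from h import *
to([572,-152.6,212])
for n,c in(("side",(220,70,420,220)),("top",(250,130,450,280))):
    im=cams.snapshot(n); x0,y0,x1,y1=c
    cv2.imwrite(f"pics/k3_{n}.png",cv2.resize(im[y0:y1,x0:x1,::-1],None,fx=4,fy=4,interpolation=cv2.INTER_CUBIC))
to([572,-152.6,212])
E
```

```text
clock: 5.22
tool_pos: [572.2, -152.1, 210.5]
eef_rot: [1.298, 1.149, -1.297]
ft_force: [-0.0, 0.0, 0.1]
gripper_width: 0.994
clock: 5.3
tool_pos: [572.1, -152.3, 210.4]
eef_rot: [1.298, 1.149, -1.298]
ft_force: [0.2, 0.3, 0.0]
gripper_width: 0.997
t 5.3 pos [ 572.1 -152.3  210.4] F [0.24 0.27 0.02] w 0.997 delta now-axes cm [-0.16 -0.01  0.03] goal-axes cm [-0.16 -0.01  0.03] twist [ 0.07  0.01 -0.01]
t 5.4 pos [ 572.  -152.3  210.4] F [ 0.77 -0.37  0.16] w 0.999 delta now-axes cm [-0.16 -0.    0.03] goal-axes cm [-0.16 -0.    0.03] twist [ 0.06  0.   -0.  ]
```

View pics/k3_side.png

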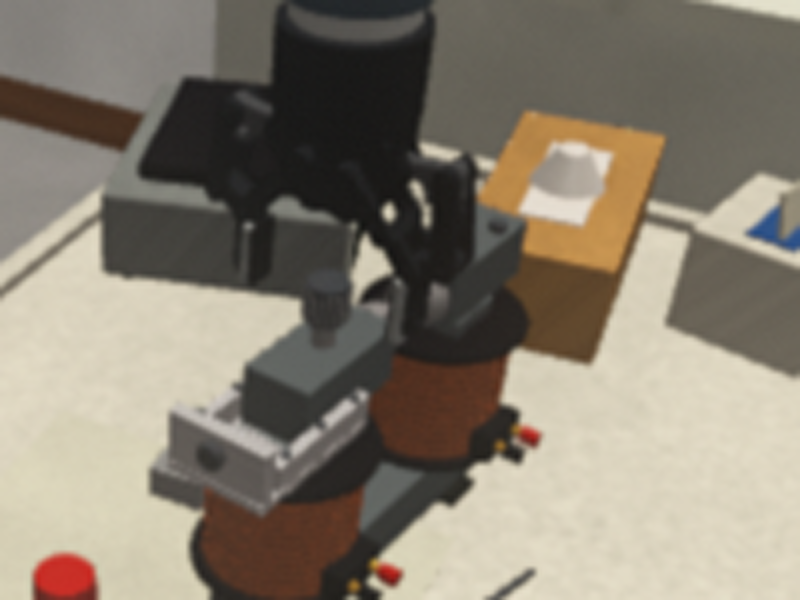

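View pics/k3_top.png

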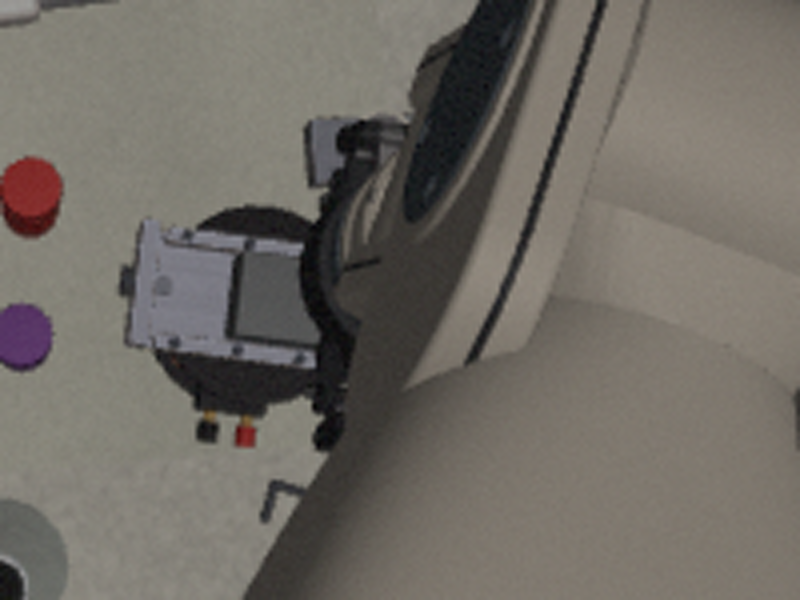

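```bash
python3 -m jog '{"grip":[0.45,0.45,0.45,0.2,0.2],"translation":[[0,0,0],[0,0,0],[0,0,0],[0,0,0],[0,0,0]],"twist":[[0,0,0],[0,0,0],[0,0,0],[0,0,0],[0,0,0]]}' 40
python3 -m jog '{"grip":[0,0,0,0],"translation":[[0,0,0],[0,0,0],[0,0,0],[0,0,0]],"twist":[[0,0,0],[0,0,0],[0,0,0],[0,0,0]]}'
```

```text
clock: 5.82
tool_pos: [572.4, -152.6, 210.4]
eef_rot: [1.299, 1.148, -1.297]
ft_force: [31.4, -3.0, 4.3]
gripper_width: 0.301
clock: 6.15
tool_pos: [572.8, -152.6, 210.6]
eef_rot: [1.299, 1.148, -1.297]
ft_force: [5.4, 0.3, 1.2]
gripper_width: 0.293
```

```bash
python3 -m jog '{"grip":[0,0,0,0,0],"translation":[[0,0,-0.5],[0,0,-0.5],[0,0,-0.5],[0,0,-0.5],[0,0,-0.5]],"twist":[[0,0,0],[0,0,0],[0,0,0],[0,0,0],[0,0,0]]}'
python3 -m jog '{"grip":[0,0],"translation":[[0,0,-0.3],[0,0,0]],"twist":[[0,0,0],[0,0,0]]}'
```

```text
clock: 6.57
tool_pos: [576.4, -128.8, 210.6]
eef_rot: [1.298, 1.145, -1.298]
ft_force: [8.8, -7.0, -2.0]
gripper_width: 0.291
clock: 6.73
tool_pos: [576.9, -125.1, 210.6]
eef_rot: [1.299, 1.146, -1.296]
ft_force: [8.9, -2.4, -2.4]
gripper_width: 0.29
```

```bash
python3 -m jog '{"grip":[0,0],"translation":[[0,0.04,-0.3],[0,0,-0.2]],"twist":[[0,0,0],[0,0,0]]}'
python3 -m jog '{"grip":[0,0],"translation":[[0,0,-0.2],[0,0,0]],"twist":[[0,0,0],[0,0,0]]}'
python3 -m jog '{"grip":[0,0],"translation":[[0,0,-0.2],[0,0,0]],"twist":[[0,0,0],[0,0,0]]}'
```

```text
clock: 6.9
tool_pos: [577.6, -120.8, 210.6]
eef_rot: [1.298, 1.146, -1.297]
ft_force: [7.0, -5.7, -1.5]
gripper_width: 0.292
clock: 7.07
tool_pos: [577.9, -118.5, 210.5]
eef_rot: [1.298, 1.146, -1.297]
ft_force: [8.8, -3.8, -1.9]
gripper_width: 0.289
clock: 7.23
tool_pos: [578.3, -116.6, 210.6]
eef_rot: [1.298, 1.146, -1.297]
ft_force: [8.4, -4.0, -0.9]
gripper_width: 0.291
```

```bash
python3 -m jog '{"grip":[0,0],"translation":[[0,0,-0.2],[0,0,0]],"twist":[[0,0,0],[0,0,0]]}'
python3 -m jog '{"grip":[0,0],"translation":[[0,0,-0.2],[0,0,0]],"twist":[[0,0,0],[0,0,0]]}'
python3 -c "
from h import *
cams.snapshot('side'); print(spotter.spot_point('side','pole_knob'))
for n,c in(('side',(220,70,420,220)),('top',(250,130,450,280))):
    im=cams.snapshot(n); x0,y0,x1,y1=c
    cv2.imwrite(f'pics/k4_{n}.png',cv2.resize(im[y0:y1,x0:x1,::-1],None,fx=4,fy=4,interpolation=cv2.INTER_CUBIC))
"
```

```text
clock: 7.4
tool_pos: [578.4, -116.0, 210.6]
eef_rot: [1.297, 1.143, -1.299]
ft_force: [7.1, -11.2, -2.4]
gripper_width: 0.287
clock: 7.57
tool_pos: [578.4, -115.9, 210.5]
eef_rot: [1.295, 1.14, -1.302]
ft_force: [5.4, -20.9, -3.6]
gripper_width: 0.288
[{'position': [577.2, -115.5, 212.2], 'confidence': 0.71}]
```

View pics/k4_top.png

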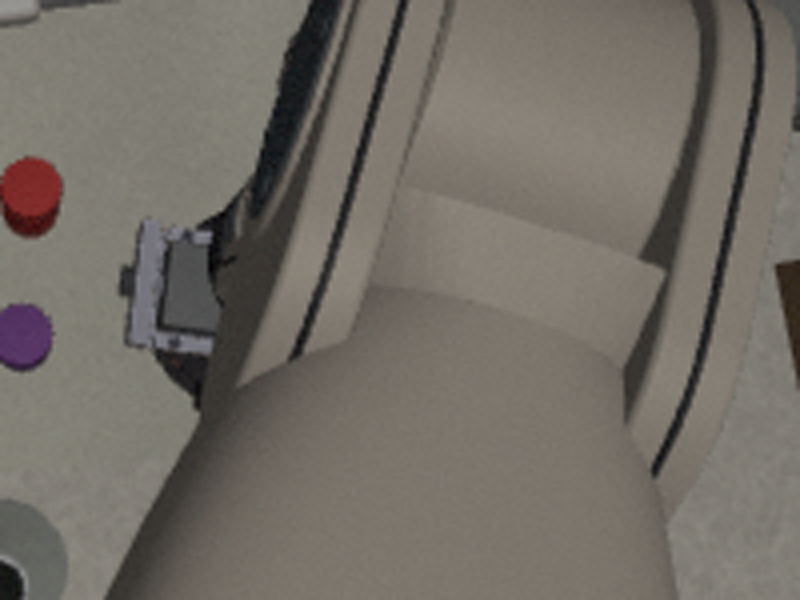

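View pics/k4_side.png

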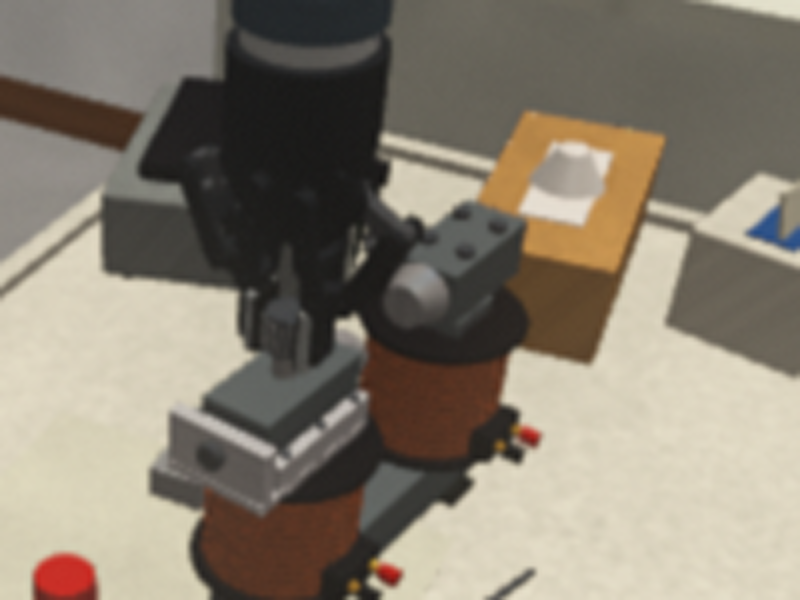

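```bash
python3 -m jog '{"grip":[1,1,1,1,1],"translation":[[0,0,0],[0,0,0],[0,0,0],[-1,0,0],[-3,0,0]],"twist":[[0,0,0],[0,0,0],[0,0,0],[0,0,0],[0,0,0]]}'
python3 -c "
from h import *
to([561.5,112,165])"
```

```text
clock: 8.18
tool_pos: [575.8, -111.0, 247.5]
eef_rot: [1.296, 1.156, -1.302]
ft_force: [0.9, -0.2, -0.2]
gripper_width: 0.976
t 8.18 pos [ 575.8 -111.   247.5] F [ 0.91 -0.22 -0.17] w 0.976 delta now-axes cm [  8.32  -4.05 -21.95] goal-axes cm [  8.25  -4.14 -21.96] twist [ 0.06 -0.09  0.4 ]
```

```bash
python3 -m jog '{"grip":[1,1,1,1,1],"translation":[[0,-0.7,-3.7],[0,-0.7,-3.7],[0,-0.7,-3.7],[0,-0.7,-3.7],[0,-0.7,-3.7]],"twist":[[0,0,0],[0,0,0],[0,0,0],[0,0,0],[0,0,0]]}'
python3 -m jog '{"grip":[1,1,1,1,1],"translation":[[2,-0.4,-2.5],[2,-0.2,-1],[2,0,0],[0,0,0],[0,0,0]],"twist":[[0,0,0],[0,0,0],[0,0,0],[0,0,0],[0,0,0]]}'
python3 -c "
from h import *
to([561.5,112,165])
for n,c in(('side',(150,200,350,350)),('top',(270,150,470,300))):
    im=cams.snapshot(n); x0,y0,x1,y1=c
    cv2.imwrite(f'pics/a1_{n}.png',cv2.resize(im[y0:y1,x0:x1,::-1],None,fx=4,fy=4,interpolation=cv2.INTER_CUBIC))
to([561.5,112,165])
"
```

```text
clock: 8.6
tool_pos: [564.4, 78.0, 251.3]
eef_rot: [1.298, 1.149, -1.298]
ft_force: [1.1, 0.8, 0.3]
gripper_width: 0.997
clock: 9.02
tool_pos: [562.8, 111.9, 190.5]
eef_rot: [1.297, 1.151, -1.299]
ft_force: [-0.9, -0.5, 0.2]
gripper_width: 0.998
t 9.02 pos [562.8 111.9 190.5] F [-0.88 -0.45  0.25] w 0.998 delta now-axes cm [ 2.55 -0.13  0.  ] goal-axes cm [ 2.55 -0.13  0.  ] twist [0.09 0.02 0.09]
t 9.12 pos [563.9 111.3 191.9] F [0.11 0.45 0.07] w 1.003 delta now-axes cm [ 2.69 -0.25 -0.04] goal-axes cm [ 2.69 -0.25 -0.04] twist [ 0.02 -0.02 -0.09]
```

View pics/a1_side.png

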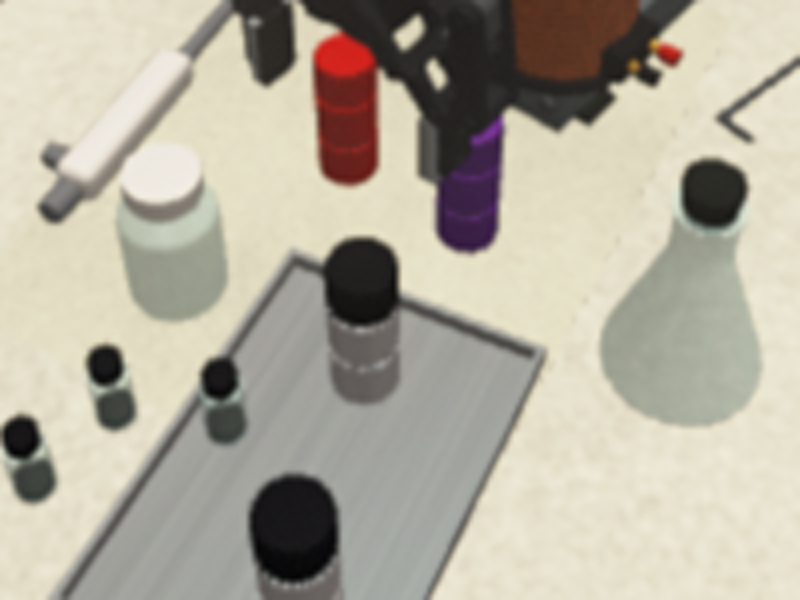

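View pics/a1_top.png

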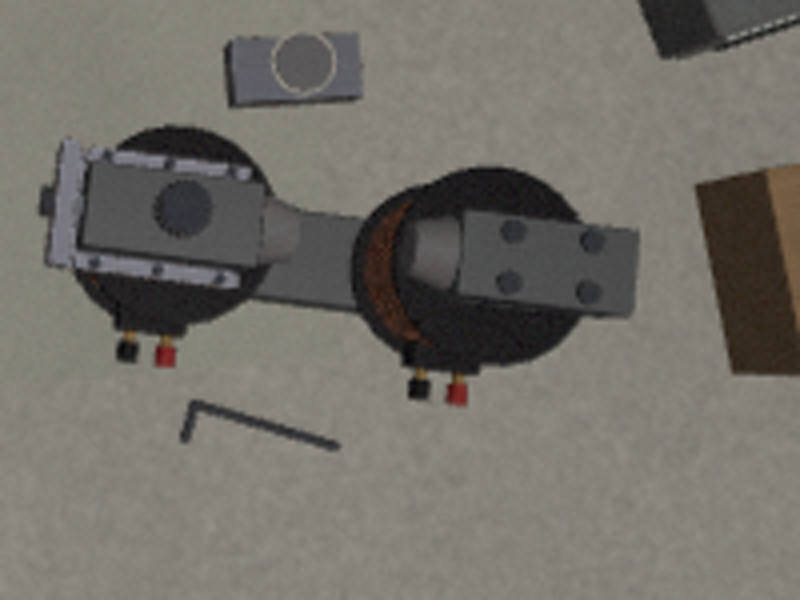

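Run:
```python
from h import *
def px(X,Y,x0=270,y0=150,s=4): return np.array([x0+(X+.5)/s-.5,y0+(Y+.5)/s-.5])
T=lambda X,Y,z:np.round(ray("top",px(X,Y),z)[:2],1)
k=T(183,207,227); print("knob",k)
fe=(T(640,230,185)+T(634,317,185))/2; fn=(T(466,210,185)+T(461,299,185))/2
me=(T(88,163,185)+T(80,247,185))/2; mn=(T(267,183,185)+T(261,268,185))/2
print("mov",me,mn,"fix",fn,fe)
d=me-fe; print("axis deg",np.degrees(np.arctan2(d[0],d[1])),np.linalg.norm(d),"expect",90+90+60+2*20)
print("faces",T(298,232,165),T(398,247,165))
cams.snapshot("top")
for n in("pole_knob","gap","magnet","gap","pole_knob","gap"): print(n,[(np.round(d["position"],1).tolist(),round(d["confidence"],2)) for d in spotter.spot_point("top",n)][:1])
print(bot.get_obs()["clock"])
```

```text
knob [ 577.3 -117.4]
mov [583.25 -74.2 ] [ 570.85 -164.6 ] fix [ 554.05 -264.45] [ 542.5  -351.25]
axis deg 8.367374565794645 280.0308286599888 expect 280
faces [ 568.6 -186.3] [ 559.7 -237.7]
pole_knob [([578.5, -118.7, 214.4], 0.6)]
gap [([565.7, -211.8, 168.1], 0.88)]
magnet [([567.7, -213.2, -3.2], 0.81)]
gap [([565.7, -211.8, 168.1], 0.88)]
pole_knob [([578.5, -118.7, 214.4], 0.6)]
gap [([565.7, -211.8, 168.1], 0.88)]
9.4667
```

```bash
python3 -m jog '{"grip":[1,1,1,1,1],"translation":[[2.5,-0.2,0],[2.5,0,0],[2,0,0],[0,0,0],[0,0,0]],"twist":[[0,0,0],[0,0,0],[0,0,0],[0,0,0],[0,0,0]]}'
python3 -c "
from h import *
to([561.6,111.8,68])
for n,c in(('side',(150,200,350,350)),):
    im=cams.snapshot(n); x0,y0,x1,y1=c
    cv2.imwrite(f'pics/a2_{n}.png',cv2.resize(im[y0:y1,x0:x1,::-1],None,fx=4,fy=4,interpolation=cv2.INTER_CUBIC))
to([561.6,111.8,68])
"
```

```text
clock: 9.88
tool_pos: [560.9, 111.7, 120.0]
eef_rot: [1.297, 1.15, -1.3]
ft_force: [0.2, -0.5, -0.1]
gripper_width: 1.002
t 9.88 pos [560.9 111.7 120. ] F [ 0.19 -0.55 -0.1 ] w 1.002 delta now-axes cm [ 5.2   0.07 -0.02] goal-axes cm [ 5.2   0.06 -0.02] twist [0.04 0.02 0.1 ]
t 9.93 pos [561.7 111.7 121.1] F [0.08 0.42 0.63] w 1.0 delta now-axes cm [ 5.31 -0.01 -0.01] goal-axes cm [ 5.31 -0.01 -0.01] twist [ 0.04 -0.   -0.02]
```

View pics/a2_side.png

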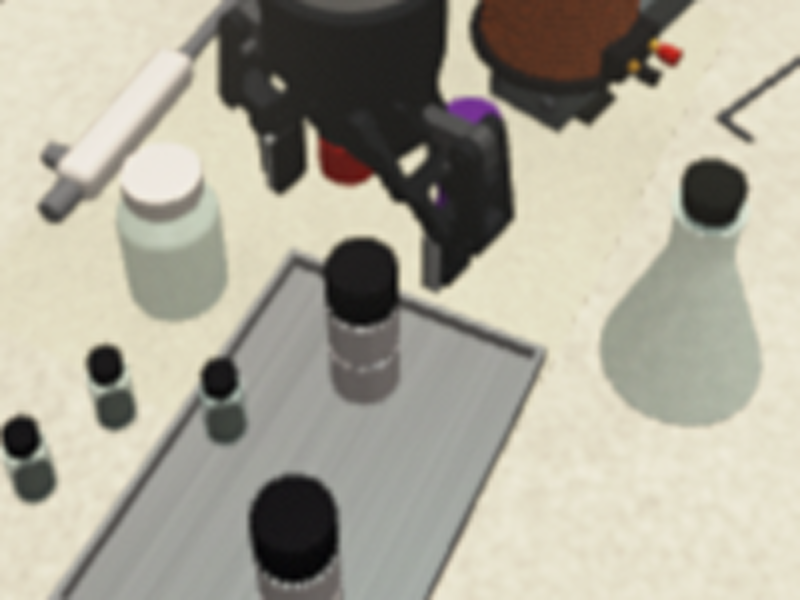

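```bash
python3 -m jog '{"grip":[1,1,1,1,1],"translation":[[2,0,0],[2,0,0],[1.3,0,0],[0,0,0],[0,0,0]],"twist":[[0,0,0],[0,0,0],[0,0,0],[0,0,0],[0,0,0]]}'
python3 -m jog '{"grip":[0.6,0.6,0.6,0.5,0.5],"translation":[[0,0,0],[0,0,0],[0,0,0],[0,0,0],[0,0,0]],"twist":[[0,0,0],[0,0,0],[0,0,0],[0,0,0],[0,0,0]]}' 30
python3 -c "
from h import *
to([561.6,111.8,68])
for n,c in(('side',(150,200,350,350)),):
    im=cams.snapshot(n); x0,y0,x1,y1=c
    cv2.imwrite(f'pics/a3_{n}.png',cv2.resize(im[y0:y1,x0:x1,::-1],None,fx=4,fy=4,interpolation=cv2.INTER_CUBIC))
"
```

```text
clock: 10.35
tool_pos: [561.9, 111.8, 68.5]
eef_rot: [1.299, 1.149, -1.297]
ft_force: [0.5, 0.8, 0.2]
gripper_width: 0.997
clock: 10.77
tool_pos: [561.5, 111.8, 67.8]
eef_rot: [1.298, 1.149, -1.297]
ft_force: [-0.2, -0.2, 0.5]
gripper_width: 0.501
t 10.77 pos [561.5 111.8  67.8] F [-0.22 -0.19  0.48] w 0.501 delta now-axes cm [-0.02  0.01  0.  ] goal-axes cm [-0.02  0.01  0.  ] twist [ 0.05 -0.01 -0.04]
```

View pics/a3_side.png

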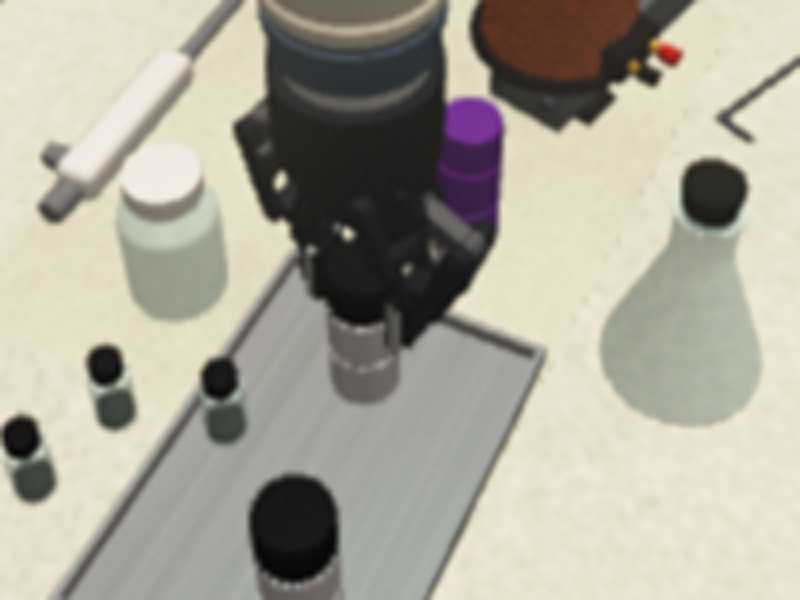

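Fingers straddle the near-magnet holder with ~3 mm each side. Close, lift straight up and weigh.

```bash
python3 -m jog '{"grip":[0.45,0.4,0.2,0.2,0.2],"translation":[[0,0,0],[0,0,0],[0,0,0],[0,0,0],[0,0,0]],"twist":[[0,0,0],[0,0,0],[0,0,0],[0,0,0],[0,0,0]]}' 40
python3 -m jog '{"grip":[0.2,0.2,0.2,0.2,0.2],"translation":[[-0.5,0,0],[-1,0,0],[-1.5,0,0],[0,0,0],[0,0,0]],"twist":[[0,0,0],[0,0,0],[0,0,0],[0,0,0],[0,0,0]]}'
for i in 1 2 3; do python3 -m jog '{"grip":[0.2],"translation":[[0,0,0]],"twist":[[0,0,0]]}'; done
python3 -c "
from h import *
to([561.6,111.8,98]); print(np.round(bot.get_obs()['wrist_torque'],3))
for n,c in(('side',(150,200,350,350)),):
    im=cams.snapshot(n); x0,y0,x1,y1=c
    cv2.imwrite(f'pics/a4_{n}.png',cv2.resize(im[y0:y1,x0:x1,::-1],None,fx=4,fy=4,interpolation=cv2.INTER_CUBIC))
"
```

```text
clock: 11.23
tool_pos: [561.7, 111.8, 67.7]
eef_rot: [1.299, 1.149, -1.297]
ft_force: [1.0, -0.7, 5.6]
gripper_width: 0.416
clock: 11.65
tool_pos: [561.6, 111.9, 97.9]
eef_rot: [1.299, 1.149, -1.297]
ft_force: [-0.1, 0.2, -2.7]
gripper_width: 0.412
clock: 11.73
tool_pos: [561.0, 111.8, 96.9]
eef_rot: [1.298, 1.15, -1.299]
ft_force: [0.9, 0.2, -3.2]
gripper_width: 0.41
clock: 11.82
tool_pos: [560.8, 111.8, 96.5]
eef_rot: [1.297, 1.15, -1.299]
ft_force: [-0.5, -0.8, -3.1]
gripper_width: 0.417
clock: 11.9
tool_pos: [560.9, 111.8, 96.6]
eef_rot: [1.297, 1.15, -1.299]
ft_force: [-0.3, 0.6, -2.6]
gripper_width: 0.414
t 11.9 pos [560.9 111.8  96.6] F [-0.26  0.6  -2.59] w 0.414 delta now-axes cm [-0.14  0.07 -0.01] goal-axes cm [-0.14  0.07 -0.01] twist [0.05 0.01 0.07]
[ 0.006  0.001 -0.038]
```

View pics/a4_side.png

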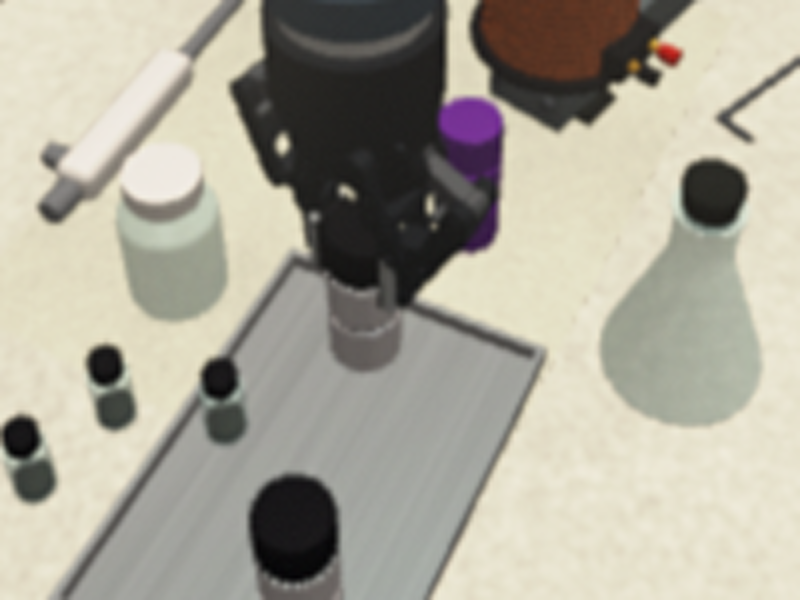

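```bash
python3 -m jog '{"grip":[0.2,0.2,0.2,0.2,0.2],"translation":[[1,0,0],[1,0,0],[0.5,0,0],[0.3,0,0],[0,0,0]],"twist":[[0,0,0],[0,0,0],[0,0,0],[0,0,0],[0,0,0]]}'
python3 -m jog '{"grip":[0.2,0.2],"translation":[[0.1,0,0],[0,0,0]],"twist":[[0,0,0],[0,0,0]]}'
```

```text
clock: 12.37
tool_pos: [560.9, 111.8, 68.4]
eef_rot: [1.297, 1.15, -1.299]
ft_force: [-0.5, 0.4, -2.2]
gripper_width: 0.411
clock: 12.53
tool_pos: [561.4, 111.8, 68.1]
eef_rot: [1.298, 1.149, -1.298]
ft_force: [-0.6, -0.8, -3.3]
gripper_width: 0.411
```

```bash
python3 -m jog '{"grip":[0.2,0.2],"translation":[[0.1,0,0],[0,0,0]],"twist":[[0,0,0],[0,0,0]]}'
python3 -m jog '{"grip":[0.2,0.2],"translation":[[0.1,0,0],[0,0,0]],"twist":[[0,0,0],[0,0,0]]}'
```

```text
clock: 12.7
tool_pos: [561.5, 111.8, 67.7]
eef_rot: [1.299, 1.149, -1.297]
ft_force: [-0.4, -0.2, 0.7]
gripper_width: 0.415
clock: 12.87
tool_pos: [561.5, 111.8, 67.7]
eef_rot: [1.299, 1.148, -1.297]
ft_force: [-3.5, -1.2, 10.7]
gripper_width: 0.413
```

```bash
python3 -m jog '{"grip":[0.2,0.5,0.7,1,1],"translation":[[-0.15,0,0],[0,0,0],[0,0,0],[0,0,0],[0,0,0]],"twist":[[0,0,0],[0,0,0],[0,0,0],[0,0,0],[0,0,0]]}'
python3 -m jog '{"grip":[1,1,1,1,1],"translation":[[0,0,0],[-2,0,0],[-3,0,0],[-3,0,0],[0,0,0]],"twist":[[0,0,0],[0,0,0],[0,0,0],[0,0,0],[0,0,0]]}'
python3 -c "
from h import *
to([517.3,231.2,148])
for n,c in(('side',(150,200,350,350)),):
    im=cams.snapshot(n); x0,y0,x1,y1=c
    cv2.imwrite(f'pics/a5_{n}.png',cv2.resize(im[y0:y1,x0:x1,::-1],None,fx=4,fy=4,interpolation=cv2.INTER_CUBIC))
to([517.3,231.2,148])
"
```

```text
clock: 13.28
tool_pos: [561.4, 111.8, 67.7]
eef_rot: [1.298, 1.149, -1.298]
ft_force: [-0.1, 0.0, -1.0]
gripper_width: 0.903
clock: 13.7
tool_pos: [563.6, 112.0, 153.2]
eef_rot: [1.302, 1.144, -1.292]
ft_force: [0.2, -0.8, -0.1]
gripper_width: 0.997
t 13.7 pos [563.6 112.  153.2] F [ 0.23 -0.75 -0.1 ] w 0.997 delta now-axes cm [  0.49  -6.04 -11.27] goal-axes cm [  0.52  -6.05 -11.27] twist [ 0.05 -0.08 -0.44]
t 13.75 pos [562.9 111.9 150.7] F [-0.1  -0.13 -1.  ] w 1.0 delta now-axes cm [  0.25  -5.97 -11.29] goal-axes cm [  0.27  -5.98 -11.28] twist [ 0.05 -0.06 -0.32]
```

View pics/a5_side.png

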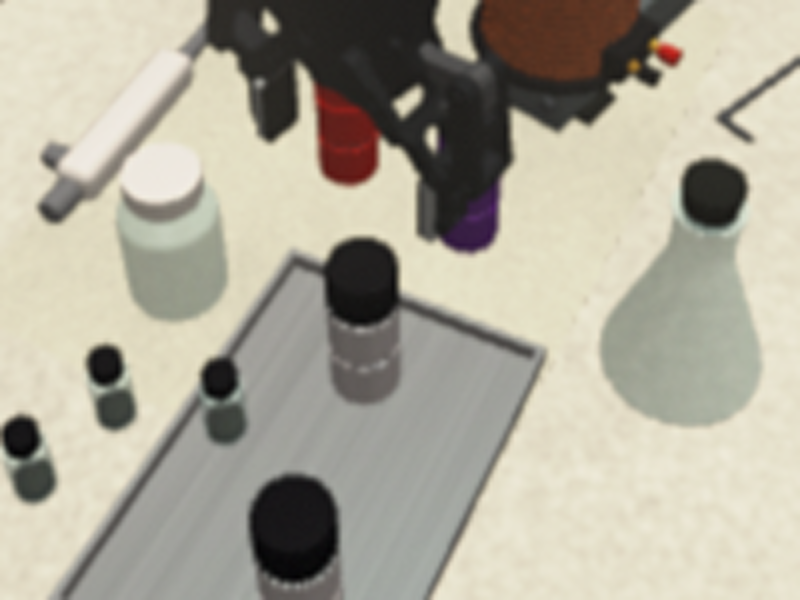

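```bash
python3 -m jog '{"grip":[1,1,1,1,1],"translation":[[0,-1.9,-3.6],[0,-2,-3.8],[0,-1.9,-3.6],[0,0,-0.2],[0,0,0]],"twist":[[0,0,0],[0,0,0],[0,0,0],[0,0,0],[0,0,0]]}'
python3 -m jog '{"grip":[1,1],"translation":[[0,0,0],[0,0,0]],"twist":[[0,0,0],[0,0,0]]}'
python3 -c "
from h import *
to([517.5,230.8,68])
im=cams.snapshot('side'); x0,y0,x1,y1=(150,234,350,384)
cv2.imwrite(f'pics/b1_side.png',cv2.resize(im[y0:y1,x0:x1,::-1],None,fx=4,fy=4,interpolation=cv2.INTER_CUBIC))
to([517.5,230.8,68])
"
```

```text
clock: 14.17
tool_pos: [516.6, 230.7, 147.0]
eef_rot: [1.295, 1.152, -1.296]
ft_force: [0.0, -0.5, -0.0]
gripper_width: 1.003
clock: 14.33
tool_pos: [517.9, 228.0, 147.3]
eef_rot: [1.298, 1.149, -1.299]
ft_force: [-0.2, -0.2, -0.4]
gripper_width: 0.999
t 14.33 pos [517.9 228.  147.3] F [-0.25 -0.24 -0.43] w 0.999 delta now-axes cm [ 7.93 -0.07 -0.27] goal-axes cm [ 7.93 -0.08 -0.27] twist [0.01 0.03 0.03]
t 14.38 pos [518.1 227.8 147.3] F [ 0.51 -1.04  0.14] w 0.999 delta now-axes cm [ 7.93 -0.09 -0.29] goal-axes cm [ 7.93 -0.1  -0.29] twist [-0.03  0.02  0.03]
```

View pics/b1_side.png

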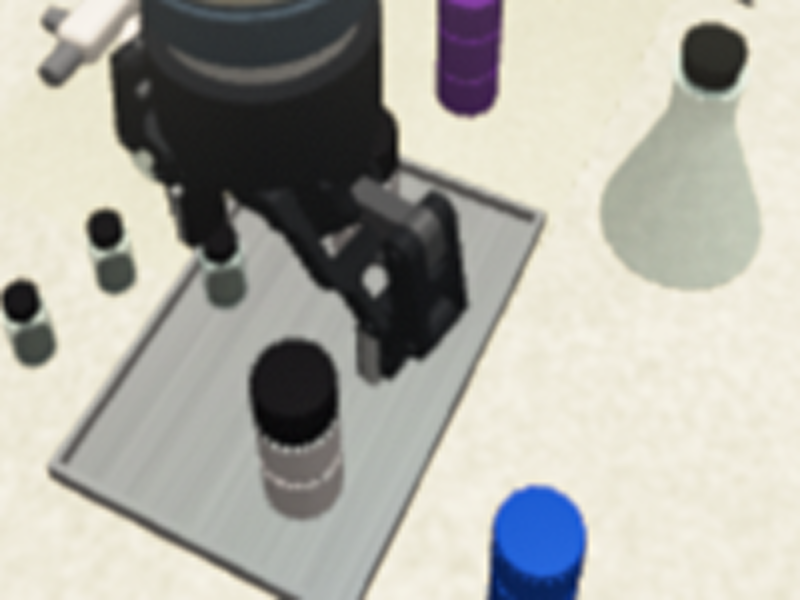

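```bash
python3 -m jog '{"grip":[1,1,1,1,1],"translation":[[2.5,-0.05,-0.25],[2.5,0,0],[1.9,0,0],[1,0,0],[0,0,0]],"twist":[[0,0,0],[0,0,0],[0,0,0],[0,0,0],[0,0,0]]}'
python3 -m jog '{"grip":[0.6,0.6,0.6,0.5,0.5],"translation":[[0,0,0],[0,0,0],[0,0,0],[0,0,0],[0,0,0]],"twist":[[0,0,0],[0,0,0],[0,0,0],[0,0,0],[0,0,0]]}' 30
python3 -c "
from h import *
to([517.5,230.8,68])
im=cams.snapshot('side'); x0,y0,x1,y1=(150,234,350,384)
cv2.imwrite(f'pics/b2_side.png',cv2.resize(im[y0:y1,x0:x1,::-1],None,fx=4,fy=4,interpolation=cv2.INTER_CUBIC))
"
```

```text
clock: 14.8
tool_pos: [516.8, 230.0, 66.6]
eef_rot: [1.297, 1.15, -1.303]
ft_force: [0.1, 0.2, -0.2]
gripper_width: 0.999
clock: 15.22
tool_pos: [517.9, 231.5, 69.5]
eef_rot: [1.299, 1.149, -1.297]
ft_force: [-0.1, 0.2, 0.3]
gripper_width: 0.499
t 15.22 pos [517.9 231.5  69.5] F [-0.11  0.16  0.26] w 0.499 delta now-axes cm [ 0.15 -0.03  0.07] goal-axes cm [ 0.15 -0.03  0.07] twist [ 0.05 -0.03 -0.07]
```

View pics/b2_side.png

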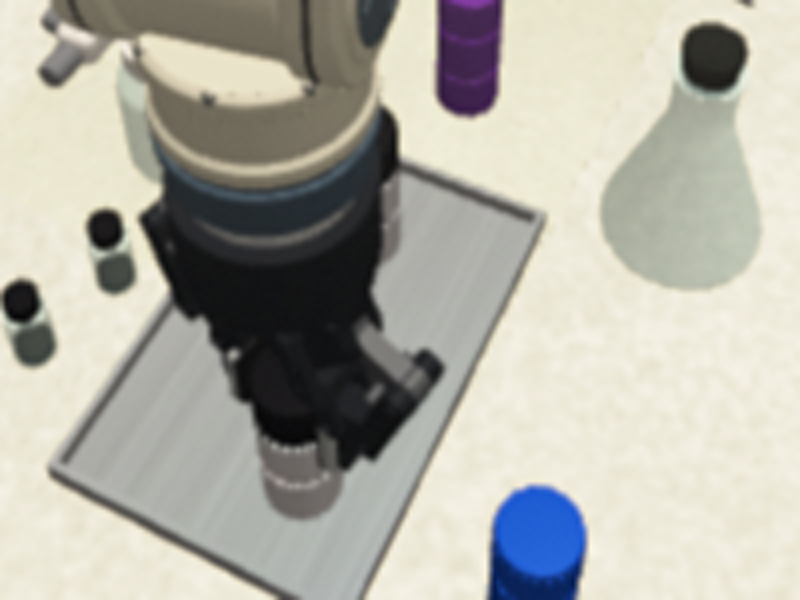

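Straddling the second holder; close, lift, weigh.

```bash
python3 -m jog '{"grip":[0.45,0.4,0.2,0.2,0.2],"translation":[[0,0,0],[0,0,0],[0,0,0],[0,0,0],[0,0,0]],"twist":[[0,0,0],[0,0,0],[0,0,0],[0,0,0],[0,0,0]]}' 40
python3 -m jog '{"grip":[0.2,0.2,0.2,0.2,0.2],"translation":[[-0.5,0,0],[-1,0,0],[-1.5,0,0],[0,0,0],[0,0,0]],"twist":[[0,0,0],[0,0,0],[0,0,0],[0,0,0],[0,0,0]]}'
for i in 1 2 3; do python3 -m jog '{"grip":[0.2],"translation":[[0,0,0]],"twist":[[0,0,0]]}'; done
python3 -c "
from h import *
im=cams.snapshot('side'); x0,y0,x1,y1=(150,234,350,384)
cv2.imwrite(f'pics/b3_side.png',cv2.resize(im[y0:y1,x0:x1,::-1],None,fx=4,fy=4,interpolation=cv2.INTER_CUBIC))
"
```

```text
clock: 15.68
tool_pos: [517.8, 231.5, 69.3]
eef_rot: [1.299, 1.149, -1.297]
ft_force: [-0.8, -0.5, 6.0]
gripper_width: 0.412
clock: 16.1
tool_pos: [518.0, 231.5, 99.6]
eef_rot: [1.299, 1.149, -1.296]
ft_force: [-0.3, 0.5, -1.6]
gripper_width: 0.415
clock: 16.18
tool_pos: [517.4, 231.3, 98.5]
eef_rot: [1.298, 1.149, -1.298]
ft_force: [-0.7, -0.3, -1.3]
gripper_width: 0.411
clock: 16.27
tool_pos: [517.2, 231.2, 98.1]
eef_rot: [1.297, 1.15, -1.299]
ft_force: [-0.0, 1.2, -1.4]
gripper_width: 0.415
clock: 16.35
tool_pos: [517.2, 231.2, 98.1]
eef_rot: [1.297, 1.15, -1.299]
ft_force: [0.1, -0.4, -0.3]
gripper_width: 0.414
```

View pics/b3_side.png

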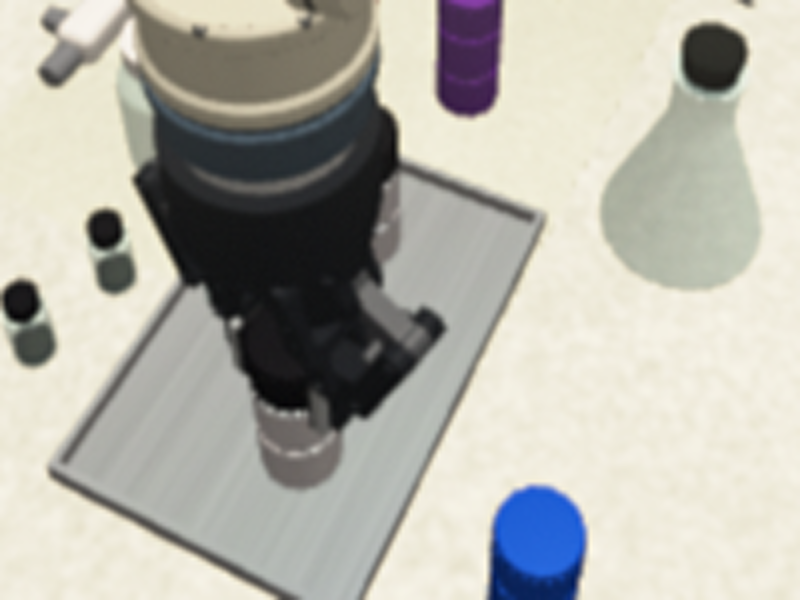

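Second holder weighs ≈1.2 N vs ≈2.9 N for the first: first is the iron one. Put this one down gently.

```bash
python3 -m jog '{"grip":[0.2,0.2,0.2,0.2,0.2],"translation":[[1,0,0],[1,0,0],[0.5,0,0],[0.3,0,0],[0,0,0]],"twist":[[0,0,0],[0,0,0],[0,0,0],[0,0,0],[0,0,0]]}'
python3 -m jog '{"grip":[0.2,0.2],"translation":[[0.15,0,0],[0,0,0]],"twist":[[0,0,0],[0,0,0]]}'
python3 -m jog '{"grip":[0.2,0.2],"translation":[[0.05,0,0],[0,0,0]],"twist":[[0,0,0],[0,0,0]]}'
```

```text
clock: 16.82
tool_pos: [517.1, 231.2, 69.9]
eef_rot: [1.297, 1.15, -1.299]
ft_force: [-0.0, 0.1, -1.3]
gripper_width: 0.412
clock: 16.98
tool_pos: [517.6, 231.4, 69.3]
eef_rot: [1.298, 1.149, -1.298]
ft_force: [0.6, 0.5, -1.1]
gripper_width: 0.41
clock: 17.15
tool_pos: [517.7, 231.4, 69.3]
eef_rot: [1.299, 1.149, -1.297]
ft_force: [-2.1, -0.8, 5.3]
gripper_width: 0.419
```

```bash
python3 -m jog '{"grip":[0.2,0.5,0.7,1,1],"translation":[[-0.1,0,0],[0,0,0],[0,0,0],[0,0,0],[0,0,0]],"twist":[[0,0,0],[0,0,0],[0,0,0],[0,0,0],[0,0,0]]}'
python3 -m jog '{"grip":[1,1,1,1,1],"translation":[[0,0,0],[-2,0,0],[-3,0,0],[-3,0,0],[0,0,0]],"twist":[[0,0,0],[0,0,0],[0,0,0],[0,0,0],[0,0,0]]}'
python3 -m jog '{"grip":[1,1],"translation":[[0,0,0],[0,0,0]],"twist":[[0,0,0],[0,0,0]]}'
python3 -c "
from h import *
YAW=np.radians(-8.2)
to([561.5,111.8,148],np.radians(-7))
to([561.5,111.8,148],np.radians(-8.2))
im=cams.snapshot('side'); x0,y0,x1,y1=(150,234,350,384)
cv2.imwrite(f'pics/b4_side.png',cv2.resize(im[y0:y1,x0:x1,::-1],None,fx=4,fy=4,interpolation=cv2.INTER_CUBIC))
"
```

```text
clock: 17.57
tool_pos: [517.6, 231.4, 69.7]
eef_rot: [1.298, 1.149, -1.298]
ft_force: [-0.7, 0.1, 0.9]
gripper_width: 0.899
clock: 17.98
tool_pos: [519.7, 232.0, 155.2]
eef_rot: [1.303, 1.146, -1.291]
ft_force: [0.0, 0.7, 0.4]
gripper_width: 1.003
clock: 18.15
tool_pos: [517.4, 231.3, 149.4]
eef_rot: [1.298, 1.149, -1.298]
ft_force: [-0.5, -0.3, -0.1]
gripper_width: 1.0
t 18.15 pos [517.4 231.3 149.4] F [-0.47 -0.33 -0.1 ] w 1.0 delta now-axes cm [ 0.14  5.83 11.33] goal-axes cm [ 0.14  5.84 11.32] twist [0.05 0.   0.01]
t 18.15 pos [517.4 231.3 149.4] F [-0.47 -0.33 -0.1 ] w 1.0 delta now-axes cm [ 0.14  5.83 11.33] goal-axes cm [ 0.14  6.07 11.2 ] twist [1.25 0.   0.01]
```

View pics/b4_side.png

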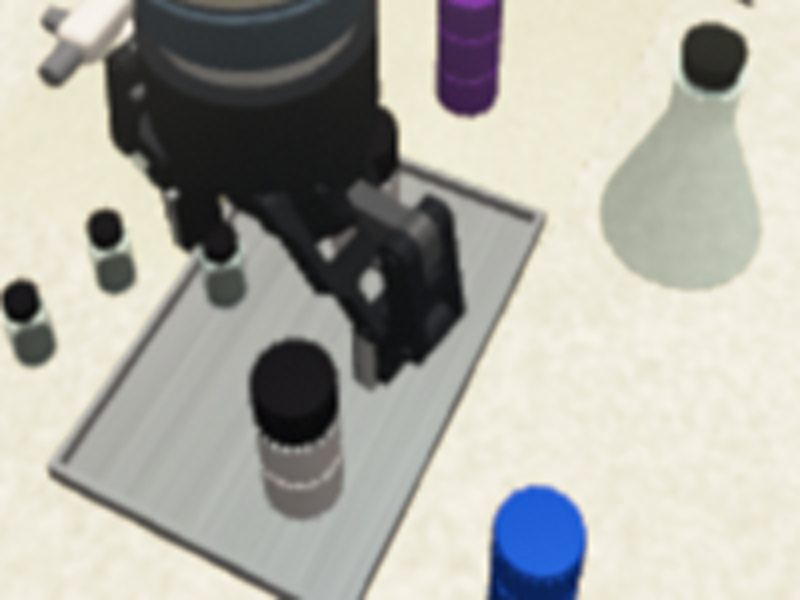

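```bash
python3 -m jog '{"grip":[1,1,1,1,1],"translation":[[0,1.9,3.7],[0,2,3.8],[0,1.9,3.7],[0,0,0.1],[0,0,0]],"twist":[[0,0,0],[0,0,0],[0,0,0],[1.2,0,0],[0,0,0]]}'
python3 -m jog '{"grip":[1,1],"translation":[[0,0,0],[0,0,0]],"twist":[[0,0,0],[0,0,0]]}'
python3 -c "
from h import *
to([561.5,111.8,68],np.radians(-8.2))
"
```

```text
clock: 18.62
tool_pos: [561.1, 111.2, 148.3]
eef_rot: [1.315, 1.138, -1.319]
ft_force: [-0.0, 0.4, 0.0]
gripper_width: 1.004
clock: 18.78
tool_pos: [560.4, 114.1, 149.1]
eef_rot: [1.312, 1.14, -1.313]
ft_force: [0.3, -0.2, 0.2]
gripper_width: 1.002
t 18.78 pos [560.4 114.1 149.1] F [ 0.3  -0.23  0.17] w 1.002 delta now-axes cm [8.11 0.16 0.22] goal-axes cm [8.11 0.15 0.22] twist [0.12 0.   0.08]
```

```bash
python3 -m jog '{"grip":[1,1,1,1,1],"translation":[[2.5,0.1,0.2],[2.5,0,0],[2,0,0],[1.1,0,0],[0,0,0]],"twist":[[0,0,0],[0,0,0],[0,0,0],[0,0,0],[0,0,0]]}'
python3 -m jog '{"grip":[0.6,0.6,0.6,0.5,0.5],"translation":[[0,0,0],[0,0,0],[0,0,0],[0,0,0],[0,0,0]],"twist":[[0,0,0],[0,0,0],[0,0,0],[0,0,0],[0,0,0]]}' 30
python3 -c "
from h import *
to([561.5,111.8,68],np.radians(-8.2))
im=cams.snapshot('side'); x0,y0,x1,y1=(150,200,350,350)
cv2.imwrite(f'pics/d1_side.png',cv2.resize(im[y0:y1,x0:x1,::-1],None,fx=4,fy=4,interpolation=cv2.INTER_CUBIC))
"
```

```text
clock: 19.2
tool_pos: [559.6, 112.6, 66.2]
eef_rot: [1.309, 1.143, -1.315]
ft_force: [0.3, 0.4, 0.8]
gripper_width: 1.001
clock: 19.62
tool_pos: [562.0, 111.3, 69.5]
eef_rot: [1.314, 1.138, -1.312]
ft_force: [0.0, -0.1, -0.5]
gripper_width: 0.501
t 19.62 pos [562.  111.3  69.5] F [ 0.03 -0.08 -0.47] w 0.501 delta now-axes cm [ 0.15 -0.06 -0.04] goal-axes cm [ 0.15 -0.06 -0.04] twist [ 0.06 -0.02 -0.07]
```

View pics/d1_side.png

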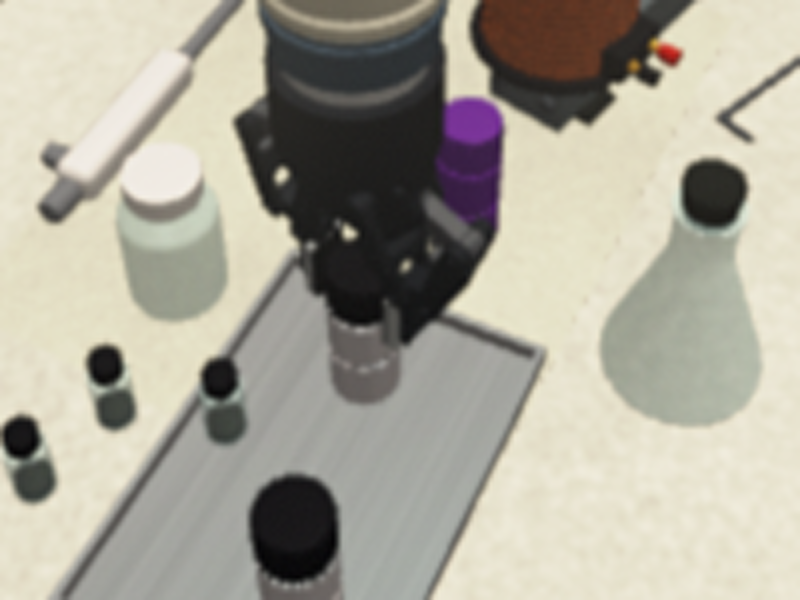

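```bash
python3 -m jog '{"grip":[0.45,0.4,0.2,0.2,0.2],"translation":[[0,0,0],[0,0,0],[0,0,0],[0,0,0],[0,0,0]],"twist":[[0,0,0],[0,0,0],[0,0,0],[0,0,0],[0,0,0]]}' 60
python3 -m jog '{"grip":[0.2,0.2,0.2,0.2,0.2],"translation":[[-0.5,0,0],[-1,0,0],[-1.5,0,0],[-2,0,0],[-2,0,0]],"twist":[[0,0,0],[0,0,0],[0,0,0],[0,0,0],[0,0,0]]}'
python3 -m jog '{"grip":[0.2,0.2,0.2,0.2,0.2],"translation":[[-3,0,0],[-3,0,0],[-3,0,0],[-3,0,0],[-3,0,0]],"twist":[[0,0,0],[0,0,0],[0,0,0],[0,0,0],[0,0,0]]}'
python3 -m jog '{"grip":[0.2,0.2,0.2,0.2,0.2],"translation":[[-2,0,0],[-1,0,0],[0,0,0],[0,0,0],[0,0,0]],"twist":[[0,0,0],[0,0,0],[0,0,0],[0,0,0],[0,0,0]]}'
python3 -c "
from h import *
to([564.3,-211.8,310],np.radians(-8.2))
im=cams.snapshot('side')
cv2.imwrite('pics/d2_side.png',cv2.resize(im[:,:,::-1],(800,600),interpolation=cv2.INTER_CUBIC))
"
```

```text
clock: 20.08
tool_pos: [561.8, 111.2, 69.4]
eef_rot: [1.314, 1.138, -1.313]
ft_force: [-1.2, -0.2, 5.1]
gripper_width: 0.41
clock: 20.5
tool_pos: [561.3, 111.2, 139.8]
eef_rot: [1.313, 1.139, -1.314]
ft_force: [0.0, -0.1, -3.4]
gripper_width: 0.41
clock: 20.92
tool_pos: [561.1, 111.2, 291.0]
eef_rot: [1.313, 1.138, -1.313]
ft_force: [0.5, -1.1, -3.2]
gripper_width: 0.415
clock: 21.33
tool_pos: [561.3, 111.2, 317.9]
eef_rot: [1.312, 1.139, -1.315]
ft_force: [-0.1, 0.4, -2.9]
gripper_width: 0.408
t 21.33 pos [561.3 111.2 317.9] F [-0.07  0.42 -2.94] w 0.408 delta now-axes cm [ 0.79  4.88 31.93] goal-axes cm [ 0.79  4.9  31.92] twist [0.04 0.02 0.09]
```

View pics/d2_side.png

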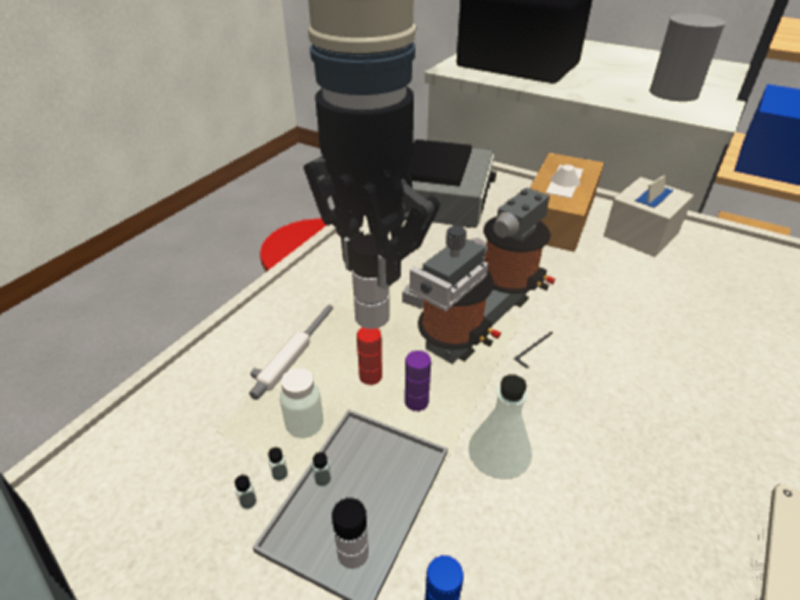

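```bash
python3 -m jog '{"grip":[0.2,0.2,0.2,0.2,0.2],"translation":[[0,0.3,2],[0,0.4,3],[0,0.5,3],[0,0.5,3],[0,0.5,3]],"twist":[[0,0,0],[0,0,0],[0,0,0],[0,0,0],[0,0,0]]}'
python3 -m jog '{"grip":[0.2,0.2,0.2,0.2,0.2],"translation":[[0,0.5,3],[0,0.5,3],[0,0.5,3],[0,0.5,3],[0,0.4,3]],"twist":[[0,0,0],[0,0,0],[0,0,0],[0,0,0],[0,0,0]]}'
python3 -m jog '{"grip":[0.2,0.2,0.2,0.2,0.2],"translation":[[0,0.3,2],[0,0,0.9],[0,0,0],[0,0,0],[0,0,0]],"twist":[[0,0,0],[0,0,0],[0,0,0],[0,0,0],[0,0,0]]}'
python3 -m jog '{"grip":[0.2,0.2],"translation":[[0,0,0],[0,0,0]],"twist":[[0,0,0],[0,0,0]]}'
python3 -c "
from h import *
to([564.3,-211.8,198.4],np.radians(-8.2))
for n,c in(('side',(250,40,410,160)),('top',(270,150,430,270))):
    im=cams.snapshot(n); x0,y0,x1,y1=c
    cv2.imwrite(f'pics/e1_{n}.png',cv2.resize(im[y0:y1,x0:x1,::-1],None,fx=5,fy=5,interpolation=cv2.INTER_CUBIC))
p=bot.get_obs()['tool_pos']
for h in(-65.4,-33.4,24.6): print((proj('side',p+[0,0,h])-[250,40])*5+2)
"
```

```text
clock: 21.8
tool_pos: [563.1, -31.6, 317.7]
eef_rot: [1.312, 1.14, -1.314]
ft_force: [0.3, 0.6, -2.9]
gripper_width: 0.408
clock: 22.22
tool_pos: [565.7, -183.8, 317.6]
eef_rot: [1.313, 1.14, -1.314]
ft_force: [0.2, 0.2, -2.6]
gripper_width: 0.406
clock: 22.63
tool_pos: [564.9, -210.4, 318.6]
eef_rot: [1.313, 1.14, -1.313]
ft_force: [-0.3, 0.1, -3.0]
gripper_width: 0.409
clock: 22.8
tool_pos: [565.1, -210.3, 319.0]
eef_rot: [1.312, 1.139, -1.312]
ft_force: [0.3, 1.2, -2.7]
gripper_width: 0.409
t 22.8 pos [ 565.1 -210.3  319. ] F [ 0.34  1.16 -2.71] w 0.409 delta now-axes cm [12.06 -0.06  0.16] goal-axes cm [12.06 -0.06  0.16] twist [ 0.13 -0.   -0.02]
[338.98603802 394.51061513]
[347.79734848 326.69643069]
[365.06404097 193.80738158]
```

View pics/e1_side.png

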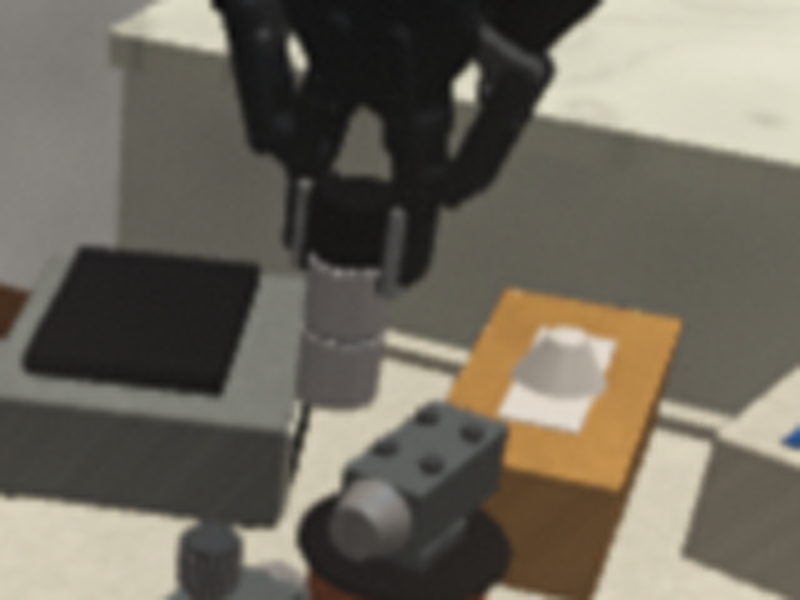

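View pics/e1_top.png

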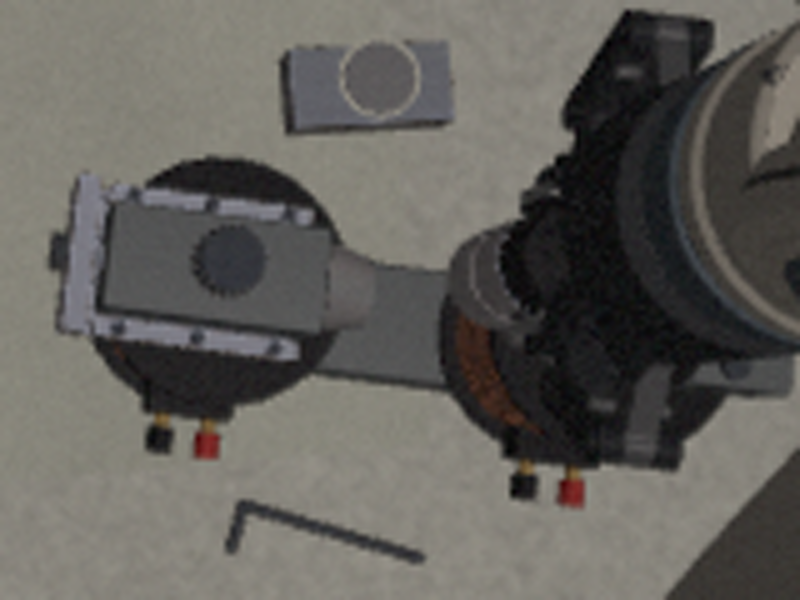

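```bash
cat >> h.py <<'E'
def overlay(n,c,s,p,fn,tcpu=65.4,tilt=(0,0),off=(0,0)):
    im=cams.snapshot(n); x0,y0,x1,y1=c
    b=cv2.resize(im[y0:y1,x0:x1,::-1],None,fx=s,fy=s,interpolation=cv2.INTER_CUBIC)
    a=np.linspace(0,2*np.pi,60); 
    for h,col in((0,(0,255,0)),(32,(0,255,255)),(62,(255,0,255)),(90,(0,128,255))):
        q=np.array([proj(n,[p[0]+off[0]+18*np.cos(t)+tilt[0]*(h-tcpu),p[1]+off[1]+18*np.sin(t)+tilt[1]*(h-tcpu),p[2]-tcpu+h]) for t in a])
        cv2.polylines(b,[np.round(((q-[x0,y0])*s+s/2-.5)).astype(int)],True,col,1)
    cv2.imwrite(fn,b)
E
python3 - <<'E'
from h import *
p=bot.get_obs()['tool_pos']
overlay('side',(290,60,350,130),8,p,'pics/e2_side.png')
overlay('top',(340,180,400,240),8,p,'pics/e2_top.png')
a=cv2.imread('pics/e2_side.png');b=cv2.imread('pics/e2_top.png')
h=max(a.shape[0],b.shape[0]); o=np.zeros((h,a.shape[1]+b.shape[1],3),np.uint8); o[:a.shape[0],:a.shape[1]]=a;o[:b.shape[0],a.shape[1]:]=b
cv2.imwrite('pics/e2.png',cv2.resize(o,(800,int(h*800/o.shape[1]))))
E
```

```text
(no output)
```

View pics/e2.png

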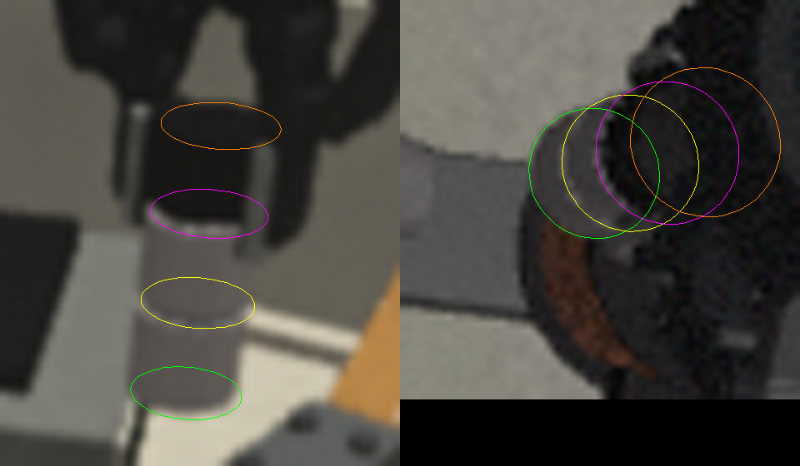

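Run:
```python
from h import *
p=np.array([517.6,231.4,69.4])
overlay('side',(195,305,255,375),8,p,'pics/e3_side.png')
overlay('top',(140,200,200,260),8,p,'pics/e3_top.png')
a=cv2.imread('pics/e3_side.png');b=cv2.imread('pics/e3_top.png')
h=max(a.shape[0],b.shape[0]); o=np.zeros((h,a.shape[1]+b.shape[1],3),np.uint8); o[:a.shape[0],:a.shape[1]]=a;o[:b.shape[0],a.shape[1]:]=b
cv2.imwrite('pics/e3.png',cv2.resize(o,(800,int(h*800/o.shape[1]))))
```

```text
(no output)
```

View pics/e3.png

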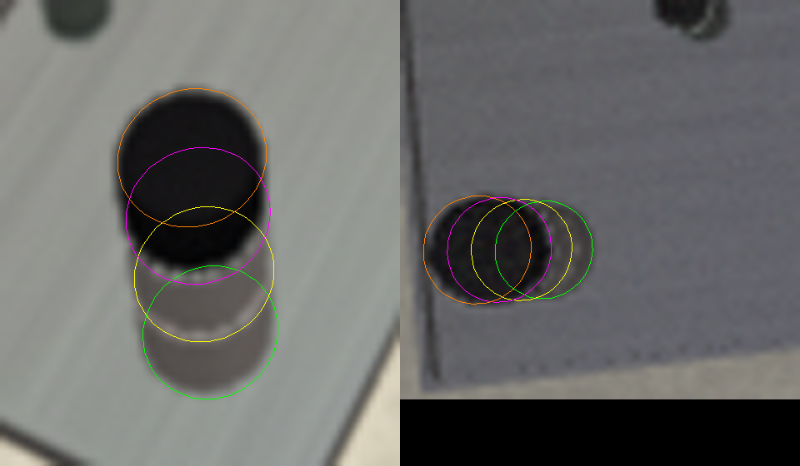

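```bash
python3 -m jog '{"grip":[0.2,0.2,0.2,0.2,0.2],"translation":[[1.5,0,0],[2,0,0],[1.5,0,0],[0.7,0,0],[0,0,0]],"twist":[[0,0,0],[0,0,0],[0,0,0],[0,0,0],[0,0,0]]}'
python3 -m jog '{"grip":[0.2,0.2],"translation":[[0,0,0],[0,0,0]],"twist":[[0,0,0],[0,0,0]]}'
python3 -c "
from h import *
to([564.9,-210.5,198.4],np.radians(-8.2))
p=bot.get_obs()['tool_pos']
overlay('side',(270,60,390,160),6,p,'pics/f1_side.png')
overlay('top',(280,160,400,250),6,p,'pics/f1_top.png')
"
```

```text
clock: 23.52
tool_pos: [564.4, -211.2, 260.3]
eef_rot: [1.313, 1.141, -1.315]
ft_force: [0.6, 0.1, -3.4]
gripper_width: 0.409
clock: 23.68
tool_pos: [565.3, -211.7, 262.9]
eef_rot: [1.313, 1.137, -1.312]
ft_force: [0.3, 0.1, -2.7]
gripper_width: 0.406
t 23.68 pos [ 565.3 -211.7  262.9] F [ 0.32  0.09 -2.66] w 0.406 delta now-axes cm [ 6.45 -0.07 -0.11] goal-axes cm [ 6.45 -0.06 -0.11] twist [ 0.05  0.03 -0.08]
```

View pics/f1_side.png

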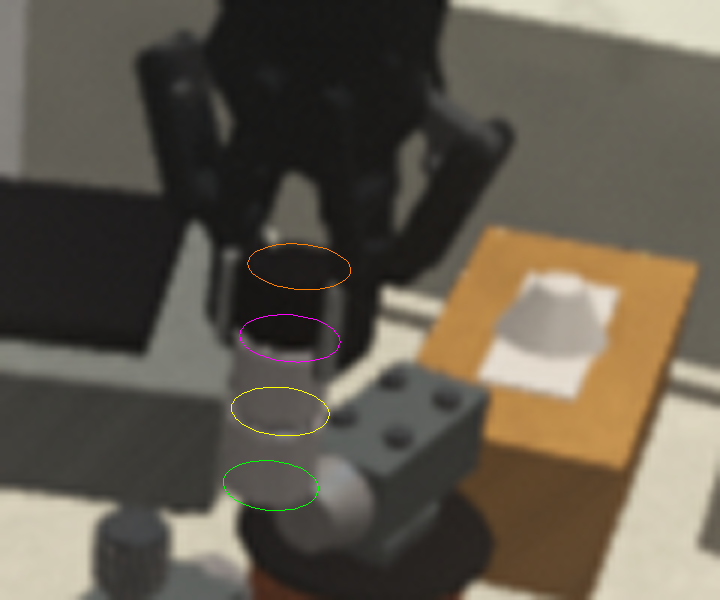

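View pics/f1_top.png

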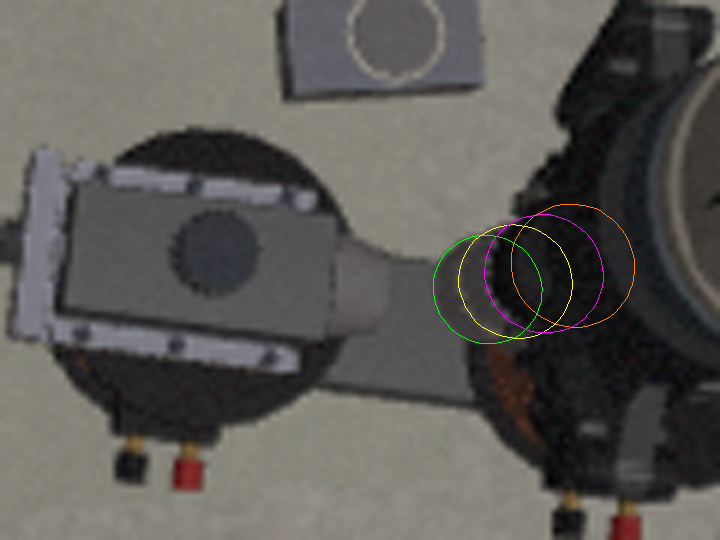

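```bash
python3 -m jog '{"grip":[0.2,0.2,0.2,0.2,0.2],"translation":[[0.8,0,-0.1],[0.8,0,0],[0.8,0,0],[0.8,0,0],[0.8,0,0]],"twist":[[0,0,0],[0,0,0],[0,0,0],[0,0,0],[0,0,0]]}'
python3 -m jog '{"grip":[0.2,0.2,0.2,0.2,0.2],"translation":[[0.8,0,0],[0.8,0,0],[0.5,0,0],[0.3,0,0],[0,0,0]],"twist":[[0,0,0],[0,0,0],[0,0,0],[0,0,0],[0,0,0]]}'
python3 -m jog '{"grip":[0.2,0.2,0.2],"translation":[[0,0,0],[0,0,0],[0,0,0]],"twist":[[0,0,0],[0,0,0],[0,0,0]]}'
python3 -c "
from h import *
to([564.9,-210.5,198.4],np.radians(-8.2))
p=bot.get_obs()['tool_pos']
im=cams.snapshot('side'); x0,y0,x1,y1=(270,90,390,180)
cv2.imwrite(f'pics/g1_side.png',cv2.resize(im[y0:y1,x0:x1,::-1],None,fx=6,fy=6,interpolation=cv2.INTER_CUBIC))
overlay('top',(280,160,400,250),6,p,'pics/g1_top.png')
"
```

```text
clock: 24.2
tool_pos: [564.9, -210.4, 220.6]
eef_rot: [1.313, 1.139, -1.314]
ft_force: [-0.4, -0.4, -3.3]
gripper_width: 0.41
clock: 24.62
tool_pos: [564.9, -210.4, 197.0]
eef_rot: [1.313, 1.139, -1.314]
ft_force: [-0.5, -0.2, -2.9]
gripper_width: 0.409
clock: 24.87
tool_pos: [565.3, -210.6, 198.3]
eef_rot: [1.313, 1.138, -1.313]
ft_force: [-0.3, -0.3, -3.1]
gripper_width: 0.407
t 24.87 pos [ 565.3 -210.6  198.3] F [-0.32 -0.3  -3.06] w 0.407 delta now-axes cm [-0.01 -0.04 -0.01] goal-axes cm [-0.01 -0.04 -0.01] twist [ 0.04  0.02 -0.04]
```

View pics/g1_side.png

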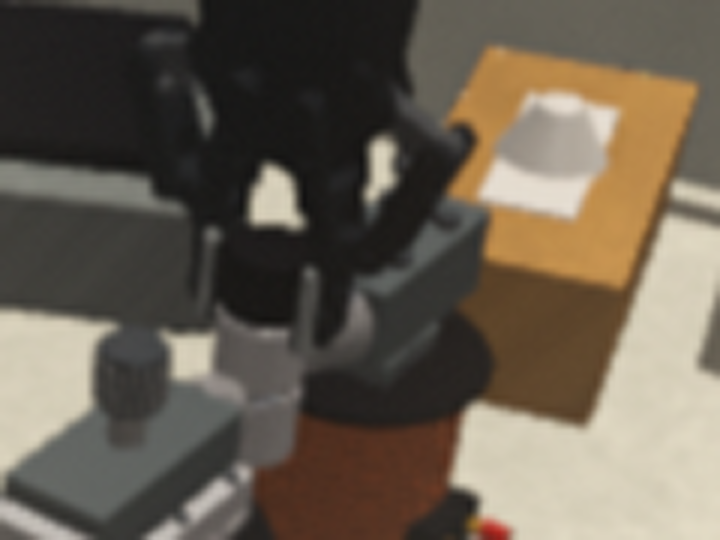

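View pics/g1_top.png

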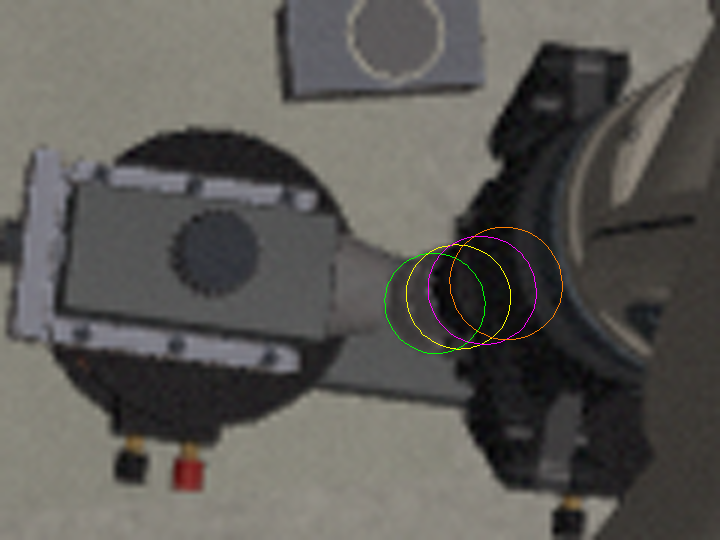

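Run:
```python
from h import *
outs=[]
for n,c in(('top',(325,185,375,235)),('side',(295,120,345,170))):
    im=cams.snapshot(n); x0,y0,x1,y1=c
    k=im[y0:y1,x0:x1,::-1].astype(float); k=np.clip((k/k.max() if n=='side' else k/130)**.7*255,0,255).astype(np.uint8)
    outs.append(cv2.resize(k,None,fx=8,fy=8,interpolation=cv2.INTER_CUBIC))
cv2.imwrite('pics/g2.png',np.hstack(outs))
d=spotter.regions_of('top','holder_a'); print([(r['confidence'],r['pixels'].sum(),np.argwhere(r['pixels']).mean(0).round(1).tolist()) for r in d])
print([(np.round(x["position"],1).tolist(),round(x["confidence"],2)) for x in spotter.spot_point("side","holder_a")])
print([(np.round(x["position"],1).tolist(),round(x["confidence"],2)) for x in spotter.spot_point("side","gap")],[(np.round(x["position"],1).tolist(),round(x["confidence"],2)) for x in spotter.spot_point("top","gap")])
```

```text
[(0.84, np.int64(362), [286.3, 155.9]), (0.73, np.int64(211), [209.3, 351.7]), (0.73, np.int64(183), [213.6, 254.8]), (0.64, np.int64(227), [178.2, 256.9]), (0.53, np.int64(352), [237.1, 156.3])]
[([648.7, -9.3, 1.6], 0.86), ([566.5, -1.2, -2.5], 0.77), ([563.7, -211.6, 133.9], 0.64), ([517.2, 230.9, 3.5], 0.58), ([575.7, -114.6, 214.5], 0.51), ([658.9, 191.9, 2.0], 0.23), ([680.6, -224.4, -4.4], 0.23)]
[([564.6, -213.5, 162.8], 0.85)] [([566.4, -214.5, 167.3], 0.72)]
```

View pics/g2.png

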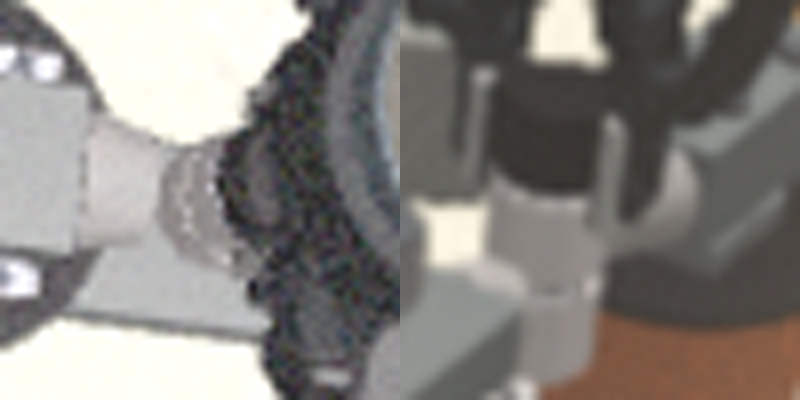

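Run:
```python
from h import *
P=lambda X,Y,z:np.round(ray("top",[325+(X+.5)/8-.5,185+(Y+.5)/8-.5],z),1)
print("ring left",P(180,205,165)); print("bottom left",P(162,215,133)); print("mov face",P(160,190,179),P(148,240,165))
p=bot.get_obs()["tool_pos"]
for z in(133,165): q=proj("top",[p[0],p[1]+18,z]); print((q-[325,185])*8+3.5)
print("side ring/axis"); 
for dx in(-13,13): print((proj("side",[p[0]+dx,p[1]+12,165])-[295,120])*8+3.5)
g=np.array([564.3,-212])
S=lambda z,o:np.round((proj("side",[g[0]+o*.143,g[1]+o*.99,z])-[295,120])*8+3.5,1)
print(S(165,30),S(165,-30),S(179,-30),S(151,-30),S(165,0))
```

```text
ring left [ 563.2 -192.1  165. ]
bottom left [ 562.7 -195.   133. ]
mov face [ 566.2 -183.8  179. ] [ 554.3 -183.4  165. ]
[152.4580361  206.10762886]
[181.02954189 197.38843406]
side ring/axis
[171.40473975 296.70479002]
[ 89.18797072 270.67850561]
[ 95.7 307.2] [205.2 219.4] [211.  179.3] [199.6 258.7] [151.6 262.4]
```

Run:
```python
from h import *
im=cv2.imread('pics/e1_side.png').astype(float)
im=cv2.resize(im,None,fx=.2,fy=.2,interpolation=cv2.INTER_AREA)
# model silhouettes
p=np.array([565.1,-210.3,319.0]); a=np.linspace(0,2*np.pi,721)
rows=[];L=[];Rr=[]
for h in np.arange(2,60,2):
    q=np.array([proj('side',[p[0]+18*np.cos(t),p[1]+18*np.sin(t),p[2]-65.4+h]) for t in a])-[250,40]
    i,j=q[:,0].argmin(),q[:,0].argmax(); L.append(q[i]);Rr.append(q[j])
L=np.array(L);Rr=np.array(Rr)
def sub(row,x0,w=4):
    r=im[row]; xs=np.arange(int(x0)-w,int(x0)+w+1); g=np.linalg.norm(np.array([r[x+1]-r[x-1] for x in xs]),axis=1)**2
    return (g*xs).sum()/g.sum()
for E in(L,Rr):
    o=np.argsort(E[:,1]); ys=np.arange(int(np.ceil(E[:,1].min())),int(E[:,1].max()))
    mod=np.interp(ys,E[o,1],E[o,0]); ob=np.array([sub(y,m) for y,m in zip(ys,mod)])
    print(ys.tolist()); print(np.round(ob-mod,1).tolist()); print(np.degrees(np.polyfit(ys,ob-mod,1)[0]))
```

```text
Traceback (most recent call last):
  File "h.py", line 8, in proj
    K,T=cam(n); c=T[:3,:3]@np.array(p,float)+T[:3,3]; u=K@c; return u[:2]/u[2]
        ~~~^^^
  File "h.py", line 6, in cam
    i=cams.camera_info(n); return np.array(i["camera_matrix"]),np.array(i["extrinsics"])
ValueError: time passes only in moves, steps and waits
```

```bash
sed -i 's/^def cam(n):/import functools\n@functools.lru_cache\ndef cam(n):/' h.py
python3 - <<'E'
from h import *
im=cv2.imread('pics/e1_side.png').astype(float)
im=cv2.resize(im,None,fx=.2,fy=.2,interpolation=cv2.INTER_AREA)
p=np.array([565.1,-210.3,319.0]); a=np.linspace(0,2*np.pi,361)
L=[];Rr=[]
for h in np.arange(2,60,2):
    q=np.array([proj('side',[p[0]+18*np.cos(t),p[1]+18*np.sin(t),p[2]-65.4+h]) for t in a])-[250,40]
    i,j=q[:,0].argmin(),q[:,0].argmax(); L.append(q[i]);Rr.append(q[j])
L=np.array(L);Rr=np.array(Rr)
def sub(row,x0,w=4):
    r=im[row]; xs=np.arange(int(x0)-w,int(x0)+w+1); g=np.linalg.norm(np.array([r[x+1]-r[x-1] for x in xs]),axis=1)**2
    return (g*xs).sum()/g.sum()
for E in(L,Rr):
    o=np.argsort(E[:,1]); ys=np.arange(int(np.ceil(E[:,1].min())),int(E[:,1].max()))
    mod=np.interp(ys,E[o,1],E[o,0]); ob=np.array([sub(y,m) for y,m in zip(ys,mod)])
    print(ys.tolist()); print(np.round(ob-mod,1).tolist()); print(np.degrees(np.polyfit(ys,ob-mod,1)[0]))
E
```

```text
[53, 54, 55, 56, 57, 58, 59, 60, 61, 62, 63, 64, 65, 66, 67, 68, 69, 70, 71, 72, 73, 74, 75, 76]
[-0.6, -0.3, -0.6, -0.9, -0.8, -0.8, -0.7, -0.7, -0.7, -0.6, -0.5, -0.2, -0.0, -0.2, -0.1, -0.4, -0.3, -0.7, -0.6, -0.7, -0.8, -0.8, -0.7, -0.6]
-0.019485804512881417
[55, 56, 57, 58, 59, 60, 61, 62, 63, 64, 65, 66, 67, 68, 69, 70, 71, 72, 73, 74, 75, 76, 77]
[-0.1, 1.0, -1.4, -2.4, -0.9, -0.2, -1.3, -1.8, -1.2, -2.1, -0.3, -0.5, -0.8, -0.6, 1.2, 2.8, 0.1, -0.2, -0.9, -0.9, -0.9, -0.9, -0.9]
1.3545991389436183
```

```bash
python3 -m jog '{"grip":[0.2,0.2,0.2,0.2],"translation":[[0,0,0.15],[0,0,0],[0,0,0],[0,0,0]],"twist":[[0,0,0],[0,0,0],[0,0,0],[0,0,0]]}'
python3 -m jog '{"grip":[0.2,0.2,0.2],"translation":[[0,0,0],[0,0,0],[0,0,0]],"twist":[[0,0,0],[0,0,0],[0,0,0]]}'
python3 - <<'E'
from h import *
to([564.9,-212.2,198.4],np.radians(-8.2))
im=cams.snapshot('side')
cv2.imwrite('pics/z_side.png',cv2.resize(im[:,:,::-1],(800,600),interpolation=cv2.INTER_CUBIC))
print([(np.round(x["position"],1).tolist(),round(x["confidence"],2)) for x in spotter.spot_point("side","holder_a")])
im=cams.snapshot('top')
cv2.imwrite('pics/z_top.png',cv2.resize(im[:,:,::-1],(800,600),interpolation=cv2.INTER_CUBIC))
print([(np.round(x["position"],1).tolist(),round(x["confidence"],2)) for x in spotter.spot_point("top","pole_knob")])
E
```

```text
clock: 25.6
tool_pos: [564.9, -212.0, 197.7]
eef_rot: [1.313, 1.139, -1.313]
ft_force: [-0.4, 0.0, -2.2]
gripper_width: 0.408
clock: 25.85
tool_pos: [564.9, -212.0, 197.8]
eef_rot: [1.313, 1.139, -1.313]
ft_force: [0.5, -0.3, -3.3]
gripper_width: 0.403
t 25.85 pos [ 564.9 -212.   197.8] F [ 0.49 -0.28 -3.27] w 0.403 delta now-axes cm [-0.06  0.01  0.02] goal-axes cm [-0.06  0.01  0.02] twist [0.04 0.   0.  ]
[([650.8, -8.2, 3.6], 0.9), ([568.0, -0.7, -0.9], 0.79), ([518.4, 232.4, 2.5], 0.72), ([566.8, -212.2, 131.5], 0.58)]
[([577.6, -113.3, 212.5], 0.65), ([564.7, -208.8, -1.9], 0.36)]
```

View pics/z_side.png

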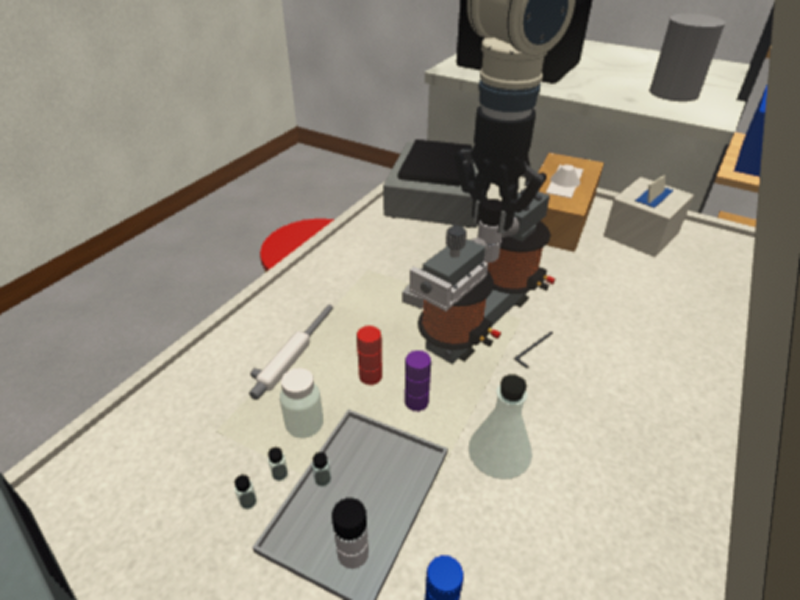

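View pics/z_top.png

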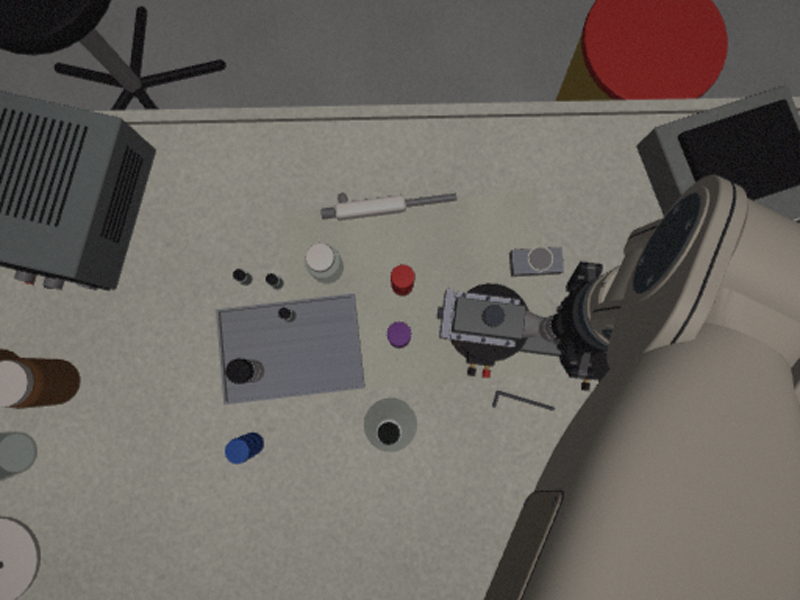

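The last pictures show the heavy holder upright in the gap (side view, about 490,240). The light one stands on the tray (350,530), the pole is at its stop, and everything else is unmoved. I'm handing in now.

```bash
python3 -c "
from h import *
print(workorder.finish_job()); o=bot.get_obs(); print(o['clock'],o['tool_pos'],o['ft_force'])"
```

```text
the job is handed in; nothing more can be done
None
the job is handed in; nothing more can be done
```

The job is handed in at about 26 s. The heavier holder is held upright in the open gap, and the lighter one stands on the tray.

- **Pole:** I gripped the knob and drew the pole back until it stopped moving and the pull rose to 21 N. The top picture afterwards put the two pole blocks' outer ends 280 mm apart, as expected for a 60 mm gap.
- **Weighing:** The holder nearer the magnet pulled about 2.9 N and the other about 1.2 N. I set both down upright, then picked the nearer one up again as the iron sample.
- **Final pose:** Tool position and grip height put the holder's axis at about (565, -212) mm and its ring about 164.4 mm above the bench, against 165 mm wanted. I estimate 11 to 12 mm of clearance to each pole. The wrist showed only the holder's weight, so it is touching nothing.
- **Other things:** In the last pictures nothing else had moved.

**Checks that disagreed:**
- Estimates of the gap's middle along the pole axis spread from about -210 to -214.5 mm, so I settled near -212.
- The last network reading of the knob was about 4 mm off the earlier ones. The picture still showed the pole at its stop.
- On tilt, the holder's clean left edge matched an upright one. The right edge, partly hidden by a finger, gave a noisy 1.4 degrees.

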